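# Hold a spring clamp open around a casting cell

### The arm

A 6-joint arm with a two-finger parallel gripper is mounted at the origin on a cart in front of the work surface, level with it; the furniture and walls round the work are solid. World frame = base frame: x ahead of the robot, y to its left, z up, the work surface at z = 0. Lengths are in m, angles in rad, forces in N, time in s.
With the tool pointing down it reaches from about 0.375 to 0.9 m from the base axis. Payload 3.1 kg.
Tool frame: the origin (TCP) lies on the centre line of the jaws, within the pads' length; the fingertips stand robot.tip_reach ahead of it and the grasp point (between the pads) is the TCP (robot.tip_reach is the distance from the TCP to the fingertips, in m); z points along the fingers, y is the direction in which the jaws open and shut (so a half turn about z gives the same grasp; the last joint's range is limited). The gripper opens to 87 mm and grips with 3 to 60 N. Pads are 19 mm wide; open, the fingers measure 117 mm over their backs; the gripper's body (75 mm by 190 mm) begins 51 mm behind the grasp point.
Start: joints at [1.073, 0.527, 1.433, -0, 1.181, -0.178], TCP at [0.196, 0.593, 0.207] pointing down, gripper open.
Joint ranges: [-3.08, 3.08], [-0.75, 2.2], [0.22, 2.44], [-1.43, 4.57], [0, 2.65], [-2.85, 2.85]. Speed limits (rad/s): [2.79, 2.79, 3.14, 3.14, 3.14, 3.14].

### API

Orientations are given as a unit quaternion [x, y, z, w].
In Python, from rig import telemetry, viewer, robot gives the robot as it stands. The module is installed in compiled form; this text tells all that it offers.
- The arm moves only by the tool step_arm, never from a script. Its argument "targets" is a list of rows, each an object of numbers: "dx", "dy", "dz": the shift along the tool's x, y, z in m; "rx", "ry", "rz": the turn, a rotation vector about the tool's x, y, z in degrees. In form: [{"dx": .., "dy": .., "dz": .., "rx": .., "ry": .., "rz": ..}, ...]. A call has exactly 5 rows; each row is the pose to reach, as a shift and turn from the pose measured when the call began, along the tool's axes at that moment; what a row does not reach only later rows make up. A row lasts 1/8 s, in which the tool goes at most 62.5 mm and 10.7 degrees, less where a joint would pass 70% of its speed; a pose out of reach is approached as far as the arm can. A call with a gripper value outside its range is refused whole. "gripper" is the opening, from 0 (shut) to 1 (fully open), set as the call begins (left out, the last holds). The fingers move at their own pace and stop on an object; "force" is the grip in N (left out, the last holds). Time passes only in rows, so rows that repeat a pose let the fingers close, or fill a call up. It gives the time, the measured TCP pose, the force and the opening at its end, in the units of the state.
- telemetry.get_obs(): the state, without advancing time (a new reading comes with each control period).
- viewer.camera(name): name is "scene" or "top"; returns a dict with "img" (384x512x3 uint8, blue, green, red), "depth" (384x512 float32, m along the optical axis (not along the pixel's ray), 0 where there is no reading), "K" (3x3 intrinsics, pixels), "k1" (the pictures are not rectified: a ray, as slopes to the right and down, at radius r is drawn at 1 + k1 r^2 times it, then the intrinsics apply), "R" (3x3) and "t" (3): a world point X has camera coordinates R X + t. Camera axes: x right, y down, z forward; pixel columns grow to the right and rows downward; lengths in m; the calibration is good to about 2 mm. A picture is of the moment at which its call begins.
- robot.hand_in(): hands the job in, once; it reports no verdict.
The state is a dict: "time": time; "q": joint angles; "joint_velocities": joint speeds; "joint_torque": joint torques, N m; "position": TCP position; "tool_rot": TCP orientation; "ft_force": force on the tool from outside, world axes, zero at the start; "moment": the same for the moment, N m; "grip_width": finger opening in m.
Only numpy, scipy, OpenCV 4.12 (cv2) and the standard library are available. Lean on these libraries where they do the work, as an engineer would, in place of code of your own. Each camera call takes 0.05 s, during which the arm holds its last target.

### The job

Swing the hinged front plate of the white casting cell fully up against its orange gasket. Then take the orange spring clamp by its handles, squeeze it wide open and bring its jaws around the cell's right-hand upright edge at the yellow tape mark, one jaw outside each plate and touching neither, well in over the edge. Finish while still holding it there, gaping and clear of the table, because I want to true up the gasket before it bites; leave the cup, the jar and the pink mould alone.

Things in the scene. Friction and masses are not known exactly. Their poses are not given: they have to be found in the camera images.
- cell: Fixed casting cell: plywood base (130 x 200 x 15 mm, x = -57 to 73) with two upright white plates, 160 wide, 5 thick, z = 17 to 147 mm, orange gasket between. Closed it is 16 mm thick. Origin: table level, mid thickness, mid width. +x front to back, +y along the plates to the left, z up. Back plate fixed (x = 3 to 8 mm), brackets behind it at y = +-45 mm, up to z = 90 mm.
- front_plate (a joint): Opening angle (rad) of the front plate: 0 = upright, closed, hard stop; larger = its top leans out to -x of the cell. Starts at 0.35 to 0.65. Hinge line: along its bottom edge, parallel to the cell's y, at x = -8 mm, z = 20 mm. The stiff hinge stays where it is left and takes 1.5 to 3 N at the top edge; rise with the edge as you push, it rubs.
- front_plate_top (a point): Middle of the top edge of the front plate, on its outer face, 127 mm from the hinge line.
- cell_edge (a point): Point on the right-hand (-y) upright edge of the closed cell, midway through its thickness, at the height of the yellow tape mark (82 mm above the table). Axes as the cell's: +y leads inward from the edge, x across the thickness.
- spring_clamp: Orange spring clamp, black jaw pads and grips, 90 g, 105 mm long, lying on its side, 26 mm high. Origin: underside, on the pivot axis; z along the pivot (up); axes fixed to lever A (jaw and handle on +y; lever B on -y). Shut: +x is the middle line to the jaw tips, 54 mm ahead; the handles spread in a V to -x, ends 51 mm behind, 67 mm wide overall.
- clamp_lever_b (a joint): Angle between the levers (rad): 0 = jaws shut by the spring, 0.84 = wide open, at the stop. Squeezing the handles opens it: 5 N each at first, 10 N wide open (grip with 15 to 25 N). Then the flat outer faces of the handles are parallel, 20 mm apart, 10 to 60 mm behind the pivot; the jaw tips are 43 mm apart, 48 mm ahead of it; the throat is free to 12 mm ahead of it.
- jaw_tip_a (a point): Inner face of the jaw pad of lever A, 1 mm from its end, at mid height (13 mm) of the clamp.
- jaw_tip_b (a point): The same point on lever B; touches jaw_tip_a when the jaws are shut.
- handle_a (a point): Outer face of handle A, 46 mm behind the pivot along the flat, at mid height of the clamp: where to squeeze (closed: 38 mm behind the pivot and 28 mm off the middle line).
- handle_b (a point): The same point on handle B.
- mix_cup_1: Low cream mixing cup, 78 x 82 mm, 77 mm high, bystander. Origin: centre of the underside.
- pigment_jar: Amber pigment jar with a black lid, 61 mm across, 64 mm high, bystander. Origin: centre of the underside.
- silicone_mould: Pink silicone block mould 44 x 57 x 27 mm, bystander. Origin: centre of the underside.
Not all that is in view belongs to the job. There is more than one size of the spring_clamp; the job needs the larger.

How it is judged:
By the outcome, as a careful person would: the job done as asked, in the order asked, and still so for the second after the job is handed in, while the arm keeps its last pose, push and grip.
It also fails if it takes over 54 s, if anything falls off the work surface, if the arm or the gripper's body presses on something with over 40 N, if the wrist force passes 120 N, or if a joint passes its speed limit or range.

## Working session

There is one attempt and no reset: what is moved stays moved. The work goes in short steps, Python scripts to look and compute and a tool call to move; the robot and the scene stay as the last step left them, time stands still between calls to the robot, and variables do not carry over. Pictures are saved under pics/ and viewed, and the job is handed in when it is done.

Besides the shell and the picture viewer there is one more tool, called after "Request:" as a command line: name --argument value ..., lists and objects as JSON in quotes. step_arm: Moves the arm, as the interface text tells. Its arguments: {"type":"object","properties":{"targets":{"type":"array"},"gripper":{"type":"number"},"force":{"type":"number"}},"required":["targets"]}

```bash
ls; mkdir -p pics
python3 - <<'E'
from rig import telemetry, viewer, robot
import cv2, numpy as np, pickle
o=telemetry.get_obs()
for k,v in o.items(): print(k,np.round(v,4))
print(robot.tip_reach, [a for a in dir(robot) if a[0]!='_'])
d={}
for n in ("scene","top"):
    c=viewer.camera(n); d[n]=c
    cv2.imwrite(f"pics/{n}0.png",c["img"])
    print(n,c["K"],c["k1"],c["R"],c["t"])
pickle.dump(d,open("cam0.pkl","wb"))
E
```

```text
pics
time 0.0
q [ 1.0725  0.5284  1.4339 -0.      1.1814 -0.1785]
joint_velocities [-0.0012 -0.0008  0.0016 -0.0007  0.0016 -0.0012]
joint_torque [-6.00000e-04 -4.40046e+01 -1.76592e+01  6.33000e-02  5.80000e-02
 -1.00000e-04]
position [0.1961 0.5927 0.2061]
tool_rot [ 1.592e-01  9.872e-01 -1.000e-03 -3.000e-04]
ft_force [ 0.1984 -0.1288  0.6605]
moment [ 0.003  -0.0256  0.0104]
grip_width 0.087
0.019 ['Unreachable', 'hand_in', 'tip_reach']
scene [[371.63400738   0.         266.46810138]
 [  0.         371.63400738 194.46990043]
 [  0.           0.           1.        ]] -0.07879028323055262 [[-0.46240256 -0.88666369  0.00337189]
 [-0.60351186  0.31194594 -0.73380049]
 [ 0.64958241 -0.3413462  -0.67935666]] [0.15302812 0.43286943 0.56470046]
top [[482.8100047    0.         258.22911682]
 [  0.         482.8100047  196.01955132]
 [  0.           0.           1.        ]] -0.20575410499294355 [[-0.49558287 -0.86852889 -0.00742931]
 [-0.83081011  0.47652017 -0.28754667]
 [ 0.2532828  -0.13633085 -0.95773781]] [0.16544458 0.5629734  1.1410897 ]
```

View pics/scene0.png

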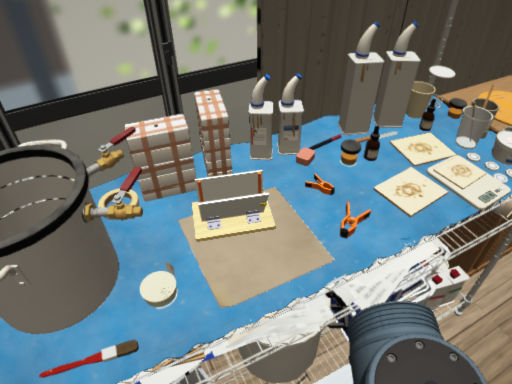

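View pics/top0.png

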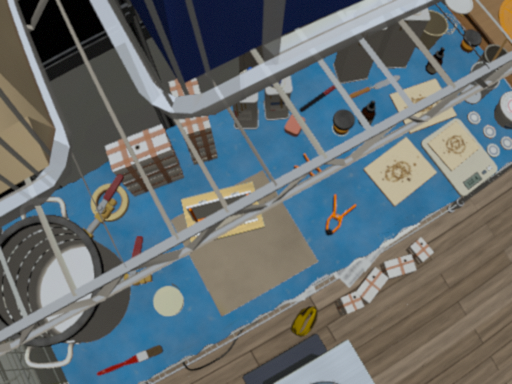

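The scene view shows the cell near (233,207) with its front plate leaning out, clamps at (320,184) and (352,220), and the cup at (158,288). In the top view an overhead rack partly covers the scene. I'll zoom in.

```bash
cat > h.py <<'E'
import cv2, numpy as np, pickle
from scipy.spatial.transform import Rotation as Ro
def und(c,uv):
    # undistorted slopes
    uv=np.atleast_2d(np.asarray(uv,float))
    return cv2.undistortPoints(uv[:,None,:],c["K"],np.array([c["k1"],0,0,0.])).reshape(-1,2)
def ray(c,uv):
    s=und(c,uv); d=np.c_[s,np.ones(len(s))]@c["R"]; o=-c["R"].T@c["t"]; return o,d
def plane(c,uv,z):
    o,d=ray(c,uv); return o+d*((z-o[2])/d[:,2])[:,None]
def dep(c,uv):
    uv=np.atleast_2d(uv); z=np.array([c["depth"][int(round(v)),int(round(u))] for u,v in uv])
    o,d=ray(c,uv); return o+d*z[:,None]
def cloud(c):
    h,w=c["depth"].shape; vv,uu=np.mgrid[0:h,0:w]
    P=dep(c,np.c_[uu.ravel(),vv.ravel()]).reshape(h,w,3); P[c["depth"]==0]=np.nan; return P
def proj(c,X):
    X=np.atleast_2d(X); r=cv2.Rodrigues(c["R"])[0]
    return cv2.projectPoints(X,r,c["t"],c["K"],np.array([c["k1"],0,0,0.]))[0].reshape(-1,2)
def two(c1,u1,c2,u2):
    o1,d1=ray(c1,u1);o2,d2=ray(c2,u2);d1=d1[0];d2=d2[0]
    s=np.linalg.lstsq(np.c_[d1,-d2],o2-o1,rcond=None)[0]
    a=o1+d1*s[0];b=o2+d2*s[1]; return (a+b)/2,np.linalg.norm(a-b)
def crop(c,x,y,w,h,f,name):
    cv2.imwrite(name,cv2.resize(c["img"][y:y+h,x:x+w],None,fx=f,fy=f,interpolation=cv2.INTER_CUBIC))
E
python3 - <<'E'
from h import *
d=pickle.load(open("cam0.pkl","rb")); s,t=d["scene"],d["top"]
crop(s,170,160,125,95,6,"pics/s_cell.png"); crop(s,290,165,100,80,7,"pics/s_cl.png")
crop(t,170,165,120,90,6,"pics/t_cell.png"); crop(t,290,140,90,105,5,"pics/t_cl.png")
for u in [(352,220),(320,184),(158,288),(348,152),(306,157),(230,183),(230,200),(200,260),(233,232)]:
    print(u,dep(s,u).round(3))
E
```

```text
(352, 220) [[ 0.432 -0.296  0.021]]
(320, 184) [[ 0.591 -0.305  0.015]]
(158, 288) [[0.454 0.193 0.031]]
(348, 152) [[ 0.638 -0.431  0.053]]
(306, 157) [[ 0.705 -0.329  0.024]]
(230, 183) [[ 0.594 -0.039  0.122]]
(230, 200) [[ 0.529 -0.012  0.133]]
(200, 260) [[0.505 0.084 0.002]]
(233, 232) [[ 0.54  -0.016  0.013]]
```

View pics/s_cell.png

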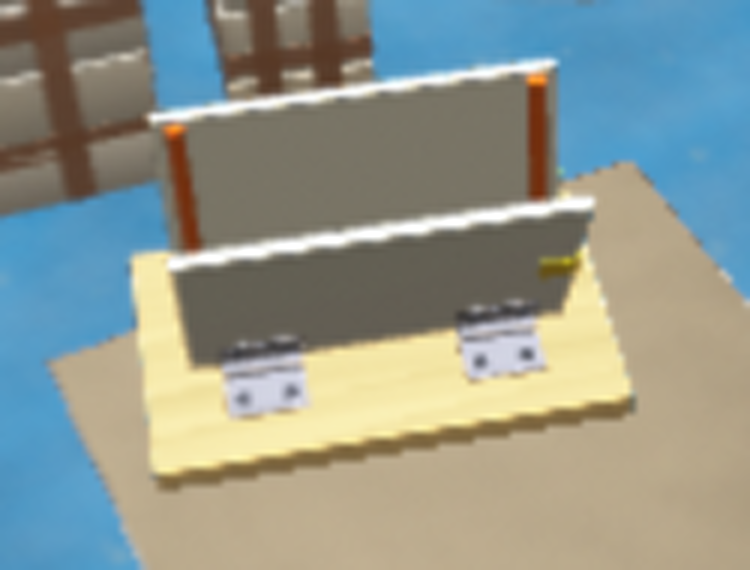

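View pics/s_cl.png

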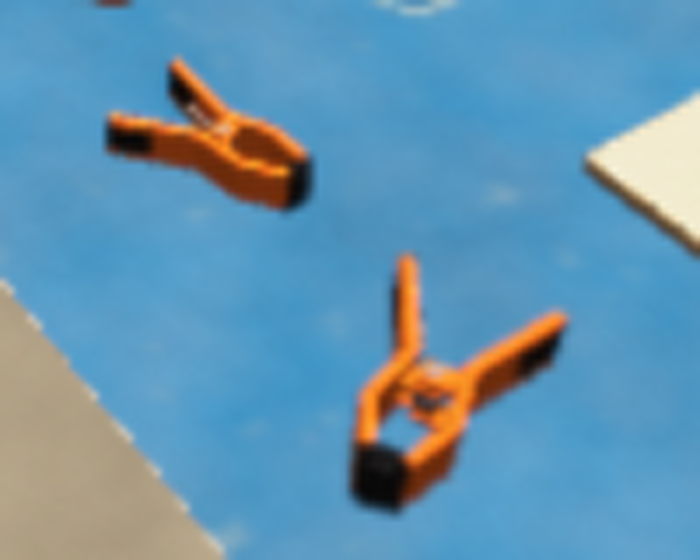

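View pics/t_cell.png

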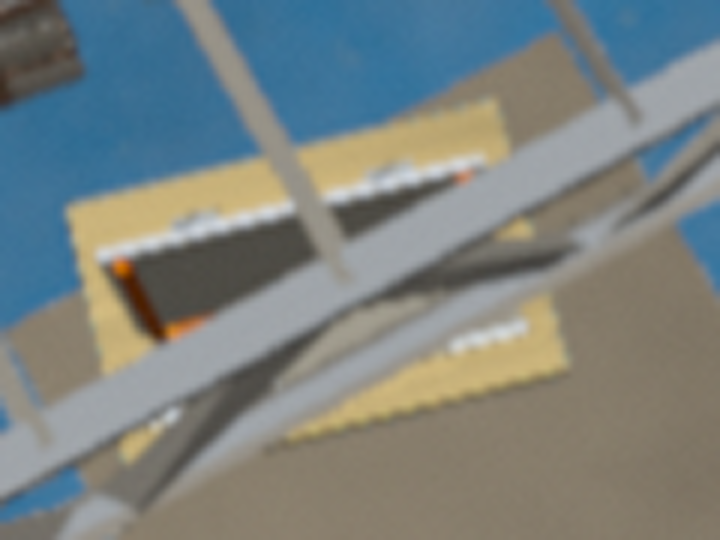

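View pics/t_cl.png

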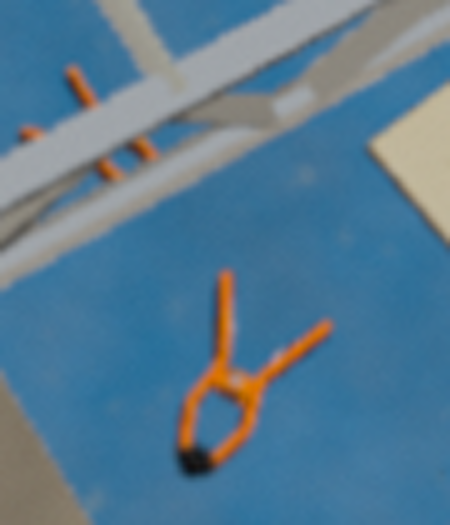

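Run:
```python
from h import *
d=pickle.load(open("cam0.pkl","rb")); s,t=d["scene"],d["top"]
for n,c in d.items():
    print(n,"cam pos",(-c["R"].T@c["t"]).round(3))
    P=cloud(c); c_=c["img"]; hsv=cv2.cvtColor(c_,cv2.COLOR_BGR2HSV)
    # wood
    m=cv2.inRange(hsv,(18,50,150),(32,160,255))
    reg=np.zeros_like(m); 
    if n=="scene": reg[190:245,185:285]=1
    else: reg[175:250,175:272]=1
    m=m*reg; Q=P[m>0]; Q=Q[~np.isnan(Q[:,0])]; print(" wood z",np.percentile(Q[:,2],[5,25,50,75,95]).round(4),len(Q))
    Q2=Q[abs(Q[:,2]-0.015)<0.006]
    r=cv2.minAreaRect((Q2[:,:2]*1000).astype(np.float32)); print(" wood rect",r); 
    # orange
    mo=cv2.inRange(hsv,(5,150,120),(18,255,255))
    k,lab,st,ce=cv2.connectedComponentsWithStats(mo)
    for i in range(1,k):
        if st[i,4]>8:
            Q=P[lab==i]; Q=Q[~np.isnan(Q[:,0])]; print(" or",st[i],Q.mean(0).round(3),Q.min(0).round(3),Q.max(0).round(3))
    if n=="top":
        for u in [(250,195),(330,150),(210,100),(140,60),(300,90),(390,20),(100,280),(40,180)]: print("rack",u,dep(t,u).round(3))
```

```text
scene cam pos [-0.035  0.193  0.701]
 wood z [0.     0.0015 0.0033 0.0135 0.0154] 2896
 wood rect ((598.0806274414062, -38.236846923828125), (199.90489196777344, 131.07284545898438), 75.43726348876953)
 or [479  91  33  12 208] [ 0.747 -1.322 -0.016] [ 0.603 -1.452 -0.036] [ 0.816 -0.985  0.142]
 or [495 103  17  23 201] [ 0.637 -1.212 -0.023] [ 0.58  -1.283 -0.034] [ 0.713 -1.161 -0.018]
 or [449 108  13   6  61] [ 0.695 -0.974  0.025] [ 0.673 -0.999  0.022] [ 0.718 -0.95   0.027]
 or [357 137  13   5  19] [ 0.717 -0.558  0.011] [ 0.714 -0.585  0.008] [ 0.719 -0.536  0.014]
 or [342 152  14   8  73] [ 0.649 -0.446  0.025] [ 0.629 -0.473  0.021] [ 0.674 -0.428  0.029]
 or [306 174  27  17 119] [ 0.588 -0.307  0.016] [ 0.555 -0.327  0.   ] [ 0.632 -0.271  0.021]
 or [341 202  29  30 196] [ 0.436 -0.299  0.02 ] [ 0.403 -0.356 -0.002] [ 0.491 -0.257  0.028]
top cam pos [0.261 0.031 1.256]
 wood z [0.0088 0.0126 0.0146 0.0166 0.0198] 1021
 wood rect ((597.8875732421875, -39.695030212402344), (200.2509002685547, 129.78004455566406), 74.6618881225586)
 or [498   0  14  38 356] [ 0.74  -1.2
[... 229 characters left out ...]
22 -0.53   0.02 ]
 or [337 129   7   3   9] [ 0.639 -0.438  0.025] [ 0.632 -0.443  0.019] [ 0.646 -0.432  0.03 ]
 or [304 154   4   7  11] [ 0.621 -0.314  0.017] [ 0.612 -0.316  0.013] [ 0.63  -0.313  0.02 ]
 or [326 195  30  38 167] [ 0.437 -0.3    0.024] [ 0.404 -0.357  0.007] [ 0.489 -0.253  0.034]
 or [197 218   6   3   9] [0.608 0.022 0.027] [0.606 0.014 0.023] [0.61  0.028 0.036]
rack (250, 195) [[0.32  0.003 1.041]]
rack (330, 150) [[ 0.321 -0.042  1.04 ]]
rack (210, 100) [[ 0.369 -0.002  1.049]]
rack (140, 60) [[0.408 0.018 1.049]]
rack (300, 90) [[ 0.812 -0.413  0.007]]
rack (390, 20) [[ 0.366 -0.109  1.047]]
rack (100, 280) [[0.319 0.083 1.039]]
rack (40, 180) [[0.373 0.087 1.05 ]]
```

Run:
```python
from h import *
d=pickle.load(open("cam0.pkl","rb")); s,t=d["scene"],d["top"]
sp=lambda x,y,f,ox,oy:((x+.5)/f-.5+ox,(y+.5)/f-.5+oy)
S=lambda x,y:sp(x,y,6,170,160); T=lambda x,y:sp(x,y,6,170,165)
bl=two(s,S(150,116),t,T(97,252)); br=two(s,S(556,63),t,T(487,158))
print("back plate top corners",bl,br, np.linalg.norm(bl[0]-br[0]), np.degrees(np.arctan2(*(bl[0]-br[0])[:2][::-1])))
for z in(.147,):
  a=plane(s,S(150,116),z)[0];b=plane(s,S(556,63),z)[0]; print("scene",a,b,np.degrees(np.arctan2(a[1]-b[1],a[0]-b[0])))
  a=plane(t,T(97,252),z)[0];b=plane(t,T(487,158),z)[0]; print("top",a,b,np.degrees(np.arctan2(a[1]-b[1],a[0]-b[0])))
# clouds
P=cloud(s)
def box(px): 
    (x0,y0),(x1,y1)=px; Q=P[int(y0):int(y1),int(x0):int(x1)].reshape(-1,3); return Q[~np.isnan(Q[:,0])]
def pf(Q):
    for _ in range(5):
        m=np.median(Q,0) if _==0 else Q.mean(0); n=np.linalg.svd(Q-Q.mean(0))[2][2]; r=(Q-Q.mean(0))@n; Q=Q[abs(r)<2*r.std()+1e-4]
    return Q.mean(0),n*np.sign(n[0]),r.std()
print("back",pf(box((S(210,130),S(515,215)))))
c,n,r=pf(box((S(205,275),S(540,300)))); print("front",c,n,r,"angle",np.arcsin(n[2]/1))
yaw=np.radians(-15); ex=np.array([np.cos(yaw),np.sin(yaw),0]);ey=np.array([-ex[1],ex[0],0])
o=np.array([.5979,-.039,0])-.008*ex; print("origin",o)
Q=P[160:245,180:285].reshape(-1,3); Q=Q[~np.isnan(Q[:,0])]
L=np.c_[(Q-o)@ex,(Q-o)@ey,Q[:,2]]
m=(L[:,2]>.1)&(abs(L[:,1])<.07)&(L[:,0]<-.02); 
for y in (-.06,-.03,0,.03,.06):
    k=m&(abs(L[:,1]-y)<.015); i=np.argsort(-L[k,2])[:6]; print(y,L[k][i].mean(0).round(4))
m=(L[:,2]>.14)&(L[:,0]>-.02); print("back top",np.percentile(L[m],[2,50,98],axis=0).round(4))
```

```text
back plate top corners (array([0.61773403, 0.03732315, 0.14656248]), np.float64(0.0008338460991087616)) (array([ 0.57486036, -0.11670476,  0.1460876 ]), np.float64(0.002317284454638764)) 0.15988425796145134 74.4454537313036
scene [0.6174025  0.03782675 0.147     ] [ 0.57440313 -0.1151745   0.147     ] 74.30254681193313
top [0.61744752 0.03692742 0.147     ] [ 0.57406632 -0.11760968  0.147     ] 74.31966239429029
back (array([ 0.59539982, -0.03580476,  0.1075786 ]), array([ 0.96490424, -0.26248337,  0.0078924 ]), np.float64(0.0009242095112152737))
front [ 0.55097037 -0.01935484  0.09017207] [ 0.85836286 -0.23332785  0.45691499] 0.00038382624573226823 angle 0.4745238874597122
origin [ 0.59017259 -0.03692945  0.        ]
-0.06 [-0.0625 -0.0562  0.1346]
-0.03 [-0.0627 -0.0334  0.1348]
0 [-0.063   0.0005  0.1352]
0.03 [-0.0628  0.0295  0.1353]
0.06 [-0.0613  0.0618  0.1344]
back top [[-0.0004 -0.0764  0.1402]
 [ 0.0051  0.002   0.1446]
 [ 0.0099  0.0763  0.1474]]
```

Run:
```python
from h import *
d=pickle.load(open("cam0.pkl","rb")); s,t=d["scene"],d["top"]
sp=lambda x,y,f,ox,oy:((x+.5)/f-.5+ox,(y+.5)/f-.5+oy)
S=lambda x,y:sp(x,y,7,290,165); T=lambda x,y:sp(x,y,5,290,140)
# top-surface (z=26) feature points: handle ends (mid), jaw tip
f={"hL":(S(406,258),T(225,272)),"hR":(S(563,318),T(329,323)),"pad":(S(378,452),T(196,457))}
for k,(a,b) in f.items():
    print(k,two(s,a,t,b)," z26:",plane(s,a,.026)[0].round(4),plane(t,b,.026)[0].round(4),"depth",dep(s,a).round(3),dep(t,b).round(3))
for n,c in d.items():
    P=cloud(c); hsv=cv2.cvtColor(c["img"],cv2.COLOR_BGR2HSV)
    reg=np.zeros(hsv.shape[:2],np.uint8)
    if n=="scene": reg[196:245,332:378]=1
    else: reg[188:240,318:368]=1
    m=(cv2.inRange(hsv,(4,120,90),(20,255,255))|cv2.inRange(hsv,(0,0,0),(180,255,70)))*reg
    Q=P[m>0];Q=Q[~np.isnan(Q[:,0])]; print(n,len(Q),np.percentile(Q[:,2],[5,50,95]).round(4))
    Q=Q[(Q[:,2]>.015)&(Q[:,2]<.04)]; h=cv2.minAreaRect((Q[:,:2]*1000).astype(np.float32)); print(h)
    tri=cv2.minEnclosingTriangle((Q[:,:2]*1000).astype(np.float32))[1].reshape(-1,2); print(tri.round(1).tolist())
# small clamp length
A=plane(s,S(176,62),.02)[0];B=plane(s,S(300,165),.02)[0];C=plane(s,S(112,118),.02)[0]; print("small:",np.linalg.norm((A+C)/2-B),np.linalg.norm(A-C))
print("tcp px",proj(s,[.196,.593,.206]),proj(t,[.196,.593,.206]))
```

```text
hL (array([ 0.48973755, -0.3243903 ,  0.02416908]), np.float64(0.00042836286507648105))  z26: [ 0.4884 -0.3228  0.026 ] [ 0.4893 -0.324   0.026 ] depth [[ 0.51  -0.345 -0.002]] [[ 0.493 -0.33   0.004]]
hR (array([ 0.43801067, -0.35839005,  0.02247443]), np.float64(0.000446405458791764))  z26: [ 0.4357 -0.3553  0.026 ] [ 0.4374 -0.3575  0.026 ] depth [[ 0.455 -0.378 -0.002]] [[ 0.437 -0.357  0.027]]
pad (array([ 0.41190021, -0.25536983,  0.02743391]), np.float64(0.002790985568109839))  z26: [ 0.4136 -0.2551  0.026 ] [ 0.4112 -0.2568  0.026 ] depth [[ 0.417 -0.259  0.021]] [[ 0.412 -0.258  0.021]]
scene 339 [0.0046 0.0205 0.0253]
((436.4474792480469, -295.5255126953125), (63.76750946044922, 105.2537841796875), 31.422189712524414)
[[498.3999938964844, -319.3999938964844], [435.8999938964844, -357.5], [380.1000061035156, -215.39999389648438]]
top 223 [0.0084 0.0244 0.0297]
((434.3370666503906, -295.9864196777344), (63.25163650512695, 104.9638900756836), 32.37236404418945)
[[388.3999938964844, -213.0], [489.29998779296875, -323.29998779296875], [429.6000061035156, -361.1000061035156]]
small: 0.07340427252617597 0.04583563665586765
tcp px [[-118.99430837  484.71412762]] [[ 55.62520422 477.81897908]]
```

Run:
```python
from h import *
d=pickle.load(open("cam0.pkl","rb"))
for n,c in d.items():
    P=cloud(c).reshape(-1,3);P=P[~np.isnan(P[:,0])]
    Q=P[(P[:,2]>.09)&(P[:,2]<.8)&(P[:,0]<.9)&(P[:,0]>-.3)&(abs(P[:,1])<.9)]
    g=np.round(Q[:,:2]/.05).astype(int); u,i,k=np.unique(g,axis=0,return_inverse=True,return_counts=True)
    for j in range(len(u)):
        if k[j]>8: print(n,(u[j]*.05).round(2),k[j],Q[i.ravel()==j,2].max().round(2),end="; ")
    print()
```

```text
scene [ 0.   -0.05] 1106 0.35; scene [0. 0.] 1051 0.35; scene [0.   0.05] 33 0.35; scene [ 0.05 -0.1 ] 73 0.32; scene [ 0.05 -0.05] 1111 0.35; scene [0.05 0.  ] 2193 0.35; scene [0.05 0.05] 789 0.35; scene [ 0.1  -0.05] 590 0.33; scene [0.1 0. ] 1417 0.33; scene [0.4 0.4] 44 0.25; scene [0.45 0.3 ] 117 0.28; scene [0.45 0.35] 2523 0.28; scene [0.45 0.4 ] 2047 0.28; scene [0.45 0.45] 427 0.2; scene [ 0.5 -0.9] 13 0.12; scene [ 0.5  -0.85] 72 0.12; scene [ 0.5 -0.1] 71 0.14; scene [ 0.5  -0.05] 62 0.14; scene [0.5 0.2] 561 0.26; scene [0.5  0.25] 364 0.28; scene [0.5 0.3] 2571 0.28; scene [0.5  0.35] 174 0.28; scene [0.5  0.45] 140 0.15; scene [ 0.55 -0.85] 149 0.16; scene [ 0.55 -0.1 ] 106 0.15; scene [ 0.55 -0.05] 136 0.13; scene [0.55 0.  ] 199 0.14; scene [0.55 0.05] 123 0.14; scene [0.55 0.15] 128 0.26; scene [0.55 0.2 ] 107 0.26; scene [0.55 0.25] 932 0.28; scene [0.55 0.3 ] 22 0.28; scene [ 0.6 -0.9] 47 0.12; scene [ 0.6  -0.85] 34 0.12; scene [ 0.6 -0.1] 245 0.15; scene [ 0.6  -0.05] 407 0.15; scene [0.6 0. ] 422 0.15; scene [0.6  0.05] 127 0.15; scene [0.6  0.25] 278 0.28; sce
[... 3470 characters left out ...]
op [0.75 0.3 ] 98 0.26; top [0.75 0.35] 47 0.28; top [0.75 0.4 ] 210 0.28; top [0.75 0.45] 10 0.28; top [ 0.8 -0.9] 64 0.11; top [ 0.8  -0.85] 19 0.11; top [ 0.8 -0.7] 48 0.18; top [ 0.8  -0.65] 53 0.21; top [ 0.8  -0.55] 177 0.2; top [ 0.8  -0.35] 85 0.17; top [ 0.8 -0.3] 146 0.18; top [ 0.8  -0.25] 148 0.27; top [ 0.8 -0.2] 204 0.17; top [ 0.8 -0.1] 52 0.21; top [ 0.8  -0.05] 98 0.21; top [0.8 0. ] 217 0.21; top [0.8  0.05] 355 0.21; top [0.8 0.1] 302 0.21; top [0.8  0.15] 166 0.21; top [ 0.85 -0.15] 32 0.21; top [ 0.85 -0.1 ] 142 0.21; top [ 0.85 -0.05] 20 0.21; top [0.85 0.1 ] 23 0.21; top [0.85 0.15] 21 0.21; top [ 0.9  -0.15] 17 0.21; top [ 0.9 -0.1] 88 0.21; top [ 0.9  -0.05] 36 0.21;
```

```bash
cat >> h.py <<'E'
O=np.array([.591,-.038,0]); YAW=np.radians(-15.2)
EX=np.array([np.cos(YAW),np.sin(YAW),0]);EY=np.array([-EX[1],EX[0],0]);EZ=np.array([0,0,1.])
def cellw(p): return O+p[0]*EX+p[1]*EY+p[2]*EZ
def wcell(X): X=np.asarray(X)-O; return np.array([X@EX,X@EY,X[2]])
def delta(p,yaw_y,o=None):
    if o is None:
        from rig import telemetry; o=telemetry.get_obs()
    R=Ro.from_quat(o["tool_rot"]); a=np.radians(yaw_y)
    y=np.array([np.cos(a),np.sin(a),0]); z=np.array([0,0,-1.]); T=np.c_[np.cross(y,z),y,z]
    d=R.as_matrix().T@(np.asarray(p)-o["position"]); r=(R.inv()*Ro.from_matrix(T)).as_rotvec(degrees=True)
    print("d mm",(d*1000).round(1),"rot",r.round(2),"dist",np.linalg.norm(d).round(3))
def st():
    from rig import telemetry; o=telemetry.get_obs()
    R=Ro.from_quat(o["tool_rot"]).as_matrix(); print("t",o["time"],"pos",o["position"].round(4) if hasattr(o["position"],"round") else o["position"],"cell",wcell(o["position"]).round(4),"yaw_y",np.degrees(np.arctan2(R[1,1],R[0,1])).round(2),"tiltz",R[:,2].round(4),"F",np.round(o["ft_force"],2),"M",np.round(o["moment"],3),"w",round(float(o["grip_width"]),4)); return o
E
python3 - <<'E'
from h import *
delta([.30,.28,.33],71.7)
E
```

```text
d mm [-196.9 -264.4 -123.4] rot [-0.11 -0.02 -0.02] dist 0.352
```

Request:
step_arm --targets '[{"dx":0,"dy":-0.02,"dz":-0.05},{"dx":-0.04,"dy":-0.06,"dz":-0.08},{"dx":-0.08,"dy":-0.105,"dz":-0.1},{"dx":-0.12,"dy":-0.15,"dz":-0.115},{"dx":-0.155,"dy":-0.2,"dz":-0.125}]' --gripper 0 --force 20

```text
invalid input
```

Run:
```python
from h import *
st()
p=cellw([-.11,0,.20]); print(p); delta(p,74.8)
```

```text
t 0.1 pos [0.1961 0.5927 0.2062] cell [-0.5464  0.5051  0.2062] yaw_y 71.68 tiltz [-9.0e-04 -1.7e-03 -1.0e+00] F [ 0.28 -0.91  0.16] M [ 0.037 -0.001 -0.021] w 0.0873
[ 0.48484819 -0.00915919  0.2       ]
d mm [-463.3 -480.6    6.9] rot [-0.11 -0.02 -3.12] dist 0.668
```

Request:
step_arm --targets '[{"dx":0,"dy":-0.02,"dz":-0.05,"rx":0,"ry":0,"rz":0},{"dx":-0.04,"dy":-0.06,"dz":-0.08,"rx":0,"ry":0,"rz":0},{"dx":-0.08,"dy":-0.105,"dz":-0.1,"rx":0,"ry":0,"rz":0},{"dx":-0.12,"dy":-0.15,"dz":-0.115,"rx":0,"ry":0,"rz":0},{"dx":-0.155,"dy":-0.2,"dz":-0.125,"rx":0,"ry":0,"rz":0}]' --gripper 0 --force 20

```text
time: 0.72
position: [0.281, 0.354, 0.3319]
tool_rot: [0.159, 0.987, -0.001, 0.0]
ft_force: [1.3, -0.3, 0.2]
grip_width: 0.0453
```

Run:
```python
from h import *
st()
p=cellw([-.11,0,.20]); print(p); delta(p,74.8)
```

```text
t 0.725 pos [0.281  0.354  0.3319] cell [-0.4019  0.297   0.3319] yaw_y 71.7 tiltz [ 5.0e-04 -1.3e-03 -1.0e+00] F [ 1.33 -0.26  0.18] M [-0.012 -0.008 -0.015] w 0.0453
[ 0.48484819 -0.00915919  0.2       ]
d mm [-307.4 -280.7  132.4] rot [-0.06  0.05 -3.1 ] dist 0.437
```

Request:
step_arm --targets '[{"dx":-0.02,"dy":-0.06,"dz":0,"rx":0,"ry":0,"rz":-1},{"dx":-0.06,"dy":-0.105,"dz":0,"rx":0,"ry":0,"rz":-2},{"dx":-0.1,"dy":-0.15,"dz":0.0,"rx":0,"ry":0,"rz":-3},{"dx":-0.14,"dy":-0.195,"dz":0.01,"rx":0,"ry":0,"rz":-3},{"dx":-0.185,"dy":-0.235,"dz":0.03,"rx":0,"ry":0,"rz":-3}]'

```text
time: 1.35
position: [0.3831, 0.0717, 0.3029]
tool_rot: [0.133, 0.991, -0.0, 0.002]
ft_force: [1.0, 0.2, -0.1]
grip_width: 0.0019
```

Run:
```python
from h import *
st()
p=cellw([-.11,0,.135]); print(p); delta(p,74.8)
```

```text
t 1.35 pos [0.3831 0.0717 0.3029] cell [-0.2293  0.0513  0.3029] yaw_y 74.67 tiltz [ 0.0033 -0.0013 -1.    ] F [ 0.98  0.16 -0.1 ] M [ 0.071 -0.038  0.002] w 0.0019
[ 0.48484819 -0.00915919  0.135     ]
d mm [-118.9  -51.   168.3] rot [-0.02  0.2  -0.13] dist 0.212
```

Request:
step_arm --targets '[{"dx":-0.04,"dy":-0.02,"dz":0.03,"rx":0,"ry":0,"rz":0},{"dx":-0.08,"dy":-0.04,"dz":0.07,"rx":0,"ry":0,"rz":0},{"dx":-0.11,"dy":-0.051,"dz":0.12,"rx":0,"ry":0,"rz":0},{"dx":-0.119,"dy":-0.051,"dz":0.168,"rx":0,"ry":0,"rz":0},{"dx":-0.119,"dy":-0.051,"dz":0.168,"rx":0,"ry":0,"rz":0}]'

```text
time: 1.98
position: [0.4823, -0.0089, 0.132]
tool_rot: [0.134, 0.991, 0.0, -0.003]
ft_force: [-0.2, -0.4, 0.6]
grip_width: 0.0009
```

Run:
```python
from h import *
from rig import viewer
st(); c=viewer.camera("scene"); crop(c,150,110,200,150,4,"pics/s1.png")
```

```text
t 1.975 pos [ 0.4823 -0.0089  0.132 ] cell [-0.1126 -0.0004  0.132 ] yaw_y 74.62 tiltz [-0.0062  0.0012 -1.    ] F [-0.18 -0.37  0.61] M [ 0.01  -0.05   0.004] w 0.0009
```

View pics/s1.png

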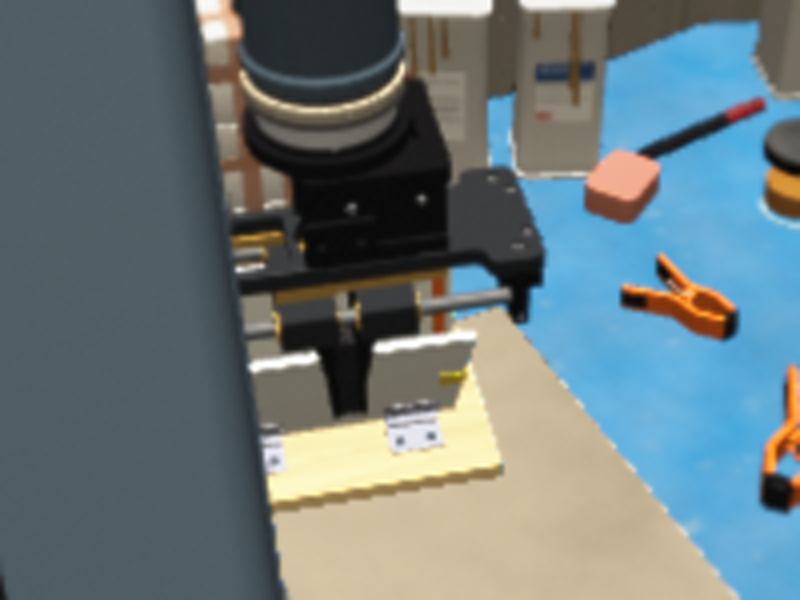

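Request:
step_arm --targets '[{"dx":-0.02,"dy":0,"dz":0,"rx":0,"ry":0,"rz":0},{"dx":-0.035,"dy":0,"dz":0,"rx":0,"ry":0,"rz":0},{"dx":-0.045,"dy":0,"dz":-0.004,"rx":0,"ry":0,"rz":0},{"dx":-0.055,"dy":0,"dz":-0.008,"rx":0,"ry":0,"rz":0},{"dx":-0.065,"dy":0,"dz":-0.01,"rx":0,"ry":0,"rz":0}]'

```text
time: 2.65
position: [0.5468, -0.0261, 0.1449]
tool_rot: [0.133, 0.991, -0.0, -0.0]
ft_force: [-0.1, 0.0, -0.1]
grip_width: 0.0002
```

Run:
```python
from h import *
st()
```

```text
t 2.65 pos [ 0.5468 -0.0261  0.1449] cell [-4.570e-02 -1.000e-04  1.449e-01] yaw_y 74.67 tiltz [-8.e-04 -2.e-04 -1.e+00] F [-0.11  0.   -0.09] M [-0.03  -0.025  0.011] w 0.0002
```

Run:
```python
from h import *
from rig import viewer
c=viewer.camera("scene"); crop(c,150,110,200,150,4,"pics/s2.png")
```

```text
(no output)
```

View pics/s2.png

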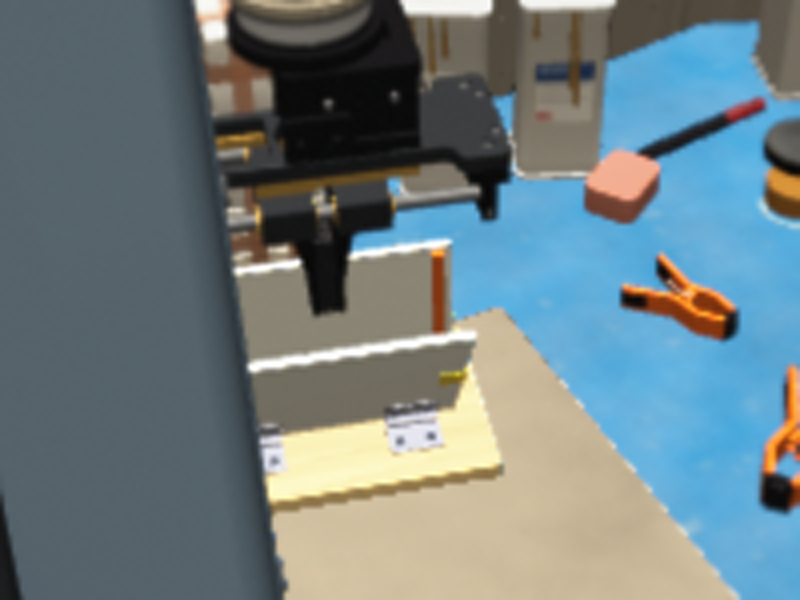

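Run:
```python
from h import *
from rig import viewer
c=viewer.camera("scene"); pickle.dump(c,open("c2.pkl","wb"))
P=cloud(c)
for u in [(231,186),(231,180),(231,172),(245,198),(245,204),(255,197),(220,202)]:
    X=P[u[1],u[0]]; print(u,X.round(4),wcell(X).round(4))
print(proj(c,[.4823,-.0089,.113]),proj(c,[.5468,-.0261,.126]))
```

```text
(231, 186) [ 0.5404 -0.021   0.1618] [-0.0533  0.0031  0.1618]
(231, 180) [ 0.5398 -0.0219  0.1792] [-0.0536  0.0021  0.1792]
(231, 172) [ 0.5388 -0.023   0.2018] [-0.0543  0.0008  0.2018]
(245, 198) [ 0.5249 -0.0463  0.1278] [-0.0617 -0.0253  0.1278]
(245, 204) [ 0.5388 -0.0515  0.0946] [-0.0469 -0.0267  0.0946]
(255, 197) [ 0.5203 -0.069   0.1248] [-0.06   -0.0485  0.1248]
(220, 202) [0.538  0.0088 0.1284] [-0.0634  0.0313  0.1284]
[[237.97444441 220.37052414]] [[232.88465572 195.46907242]]
```

Run:
```python
from h import *
from rig import robot
print(robot.tip_reach)
c=pickle.load(open("c2.pkl","rb")); crop(c,200,150,65,60,10,"pics/s2z.png")
P=cloud(c)
for r in range(150,202,2): 
    X=P[r,232]; print(r,wcell(X).round(3),c["img"][r,232])
```

```text
0.019
150 [-0.07  -0.003  0.269] [20 20 19]
152 [-0.07  -0.003  0.264] [21 24 26]
154 [-0.069 -0.003  0.259] [32 72 96]
156 [-0.058 -0.003  0.246] [28 33 37]
158 [-0.056 -0.003  0.24 ] [37 52 61]
160 [-0.074 -0.001  0.248] [103 113 120]
162 [-0.078 -0.     0.247] [ 97 103 107]
164 [-0.047 -0.003  0.217] [22 25 26]
166 [-0.043 -0.003  0.209] [34 34 35]
168 [-0.048 -0.003  0.207] [51 52 54]
170 [-0.055 -0.002  0.207] [20 19 20]
172 [-0.055 -0.001  0.202] [17 17 17]
174 [-0.053 -0.001  0.195] [17 17 17]
176 [nan nan nan] [19 18 19]
178 [-0.054 -0.     0.185] [18 17 18]
180 [-0.053 -0.     0.179] [17 17 18]
182 [-0.051  0.     0.171] [17 17 17]
184 [-0.052  0.     0.166] [18 17 18]
186 [-0.052  0.001  0.16 ] [42 47 49]
188 [ 0.004 -0.004  0.104] [113 129 135]
190 [ 0.006 -0.004  0.096] [116 133 138]
192 [ 0.005 -0.003  0.091] [116 133 138]
194 [ 0.003 -0.003  0.086] [116 132 137]
196 [ 0.003 -0.002  0.08 ] [119 136 141]
198 [-0.063  0.004  0.135] [254 254 253]
200 [-0.064  0.004  0.13 ] [144 155 157]
```

View pics/s2z.png

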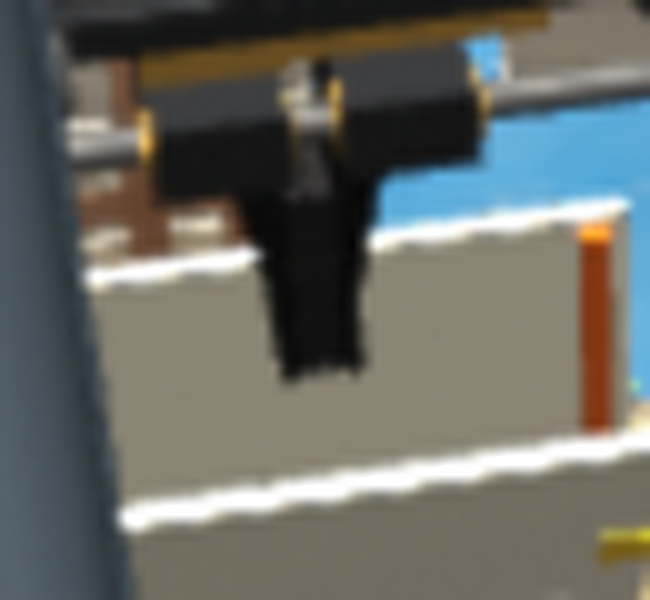

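Run:
```python
from h import *
c=pickle.load(open("c2.pkl","rb"))
# s1: tip bottom at crop px (350,415)/4 ; front face plane cell x=-.1126-.0095
for (u,v),xf in (((350,415),-.122),((333,311),-.055)):
    uv=((u+.5)/4-.5+150,(v+.5)/4-.5+110); o,d=ray(c,uv); d=d[0]
    s=(xf-(o-O)@EX)/(d@EX); print(uv,wcell(o+s*d))
```

```text
(237.125, 213.375) [-0.122       0.00133234  0.14454911]
(232.875, 187.375) [-0.055      -0.00060158  0.15855218]
```

The measured fingertip stands about 13 mm above the reported TCP (z 0.157 against 0.145), not 19 mm below it. That's why the fingers passed over the plate without touching it. The plate hasn't moved. I'll back out over it, go lower and check again.

Request:
step_arm --targets '[{"dx":0.02,"dy":0,"dz":-0.005,"rx":0,"ry":0,"rz":0},{"dx":0.045,"dy":0,"dz":-0.005,"rx":0,"ry":0,"rz":0},{"dx":0.066,"dy":0,"dz":0.0,"rx":0,"ry":0,"rz":0},{"dx":0.066,"dy":0,"dz":0.025,"rx":0,"ry":0,"rz":0},{"dx":0.066,"dy":0,"dz":0.05,"rx":0,"ry":0,"rz":0}]'

```text
time: 3.38
position: [0.4837, -0.0089, 0.0943]
tool_rot: [0.133, 0.991, -0.0, 0.0]
ft_force: [-0.6, -0.4, -0.1]
grip_width: 0.0005
```

Run:
```python
from h import *
from rig import viewer
st(); c=viewer.camera("scene"); crop(c,190,130,100,75,8,"pics/s3.png"); pickle.dump(c,open("c3.pkl","wb"))
t=viewer.camera("top"); crop(t,150,130,160,120,5,"pics/t3.png")
```

```text
t 3.375 pos [ 0.4837 -0.0089  0.0943] cell [-1.112e-01 -1.000e-04  9.430e-02] yaw_y 74.66 tiltz [ 9.e-04 -7.e-04 -1.e+00] F [-0.59 -0.4  -0.1 ] M [-0.015  0.     0.015] w 0.0005
```

View pics/s3.png

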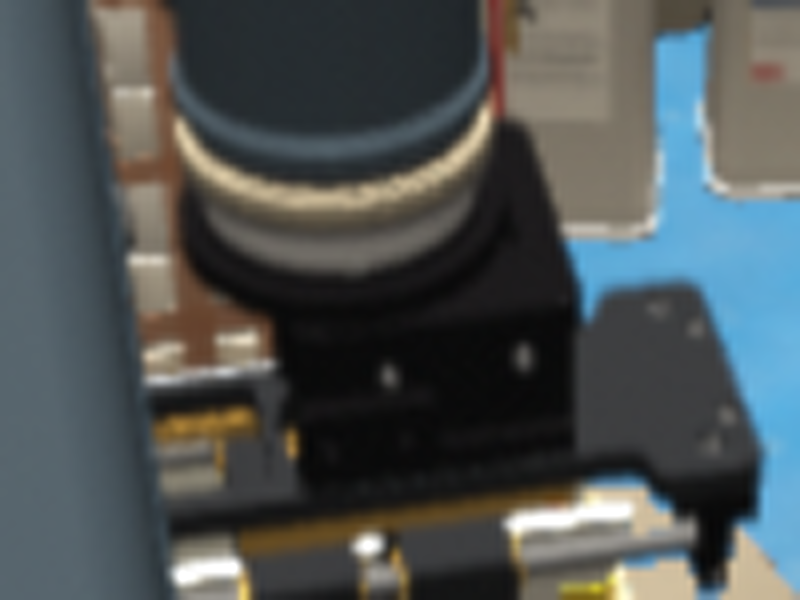

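View pics/t3.png

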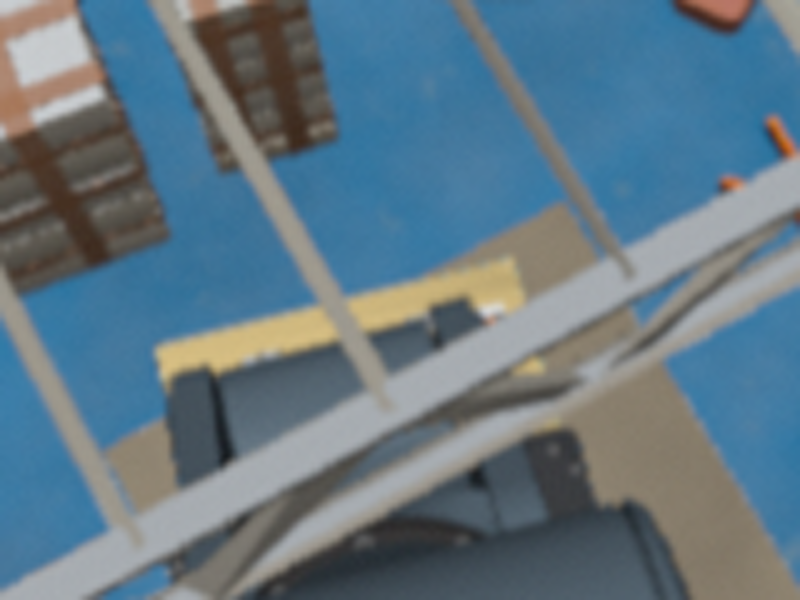

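Run:
```python
from h import *
c=pickle.load(open("c3.pkl","rb")); crop(c,190,170,100,75,8,"pics/s3b.png")
```

```text
(no output)
```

View pics/s3b.png

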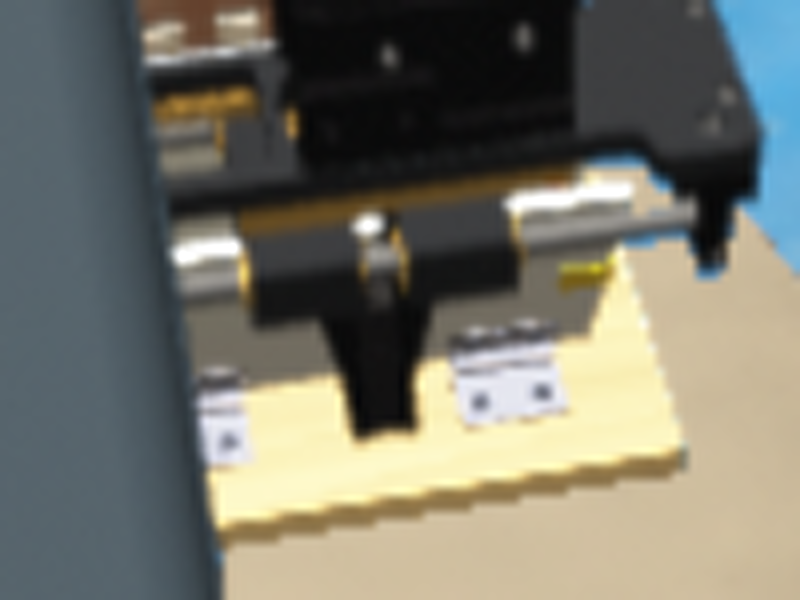

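Run:
```python
from h import *
c=pickle.load(open("c3.pkl","rb"))
for u,v in ((385,432),(385,310),(385,205)):
    o,d=ray(c,((u+.5)/8-.5+190,(v+.5)/8-.5+170)); d=d[0]
    s=(-.1207-(o-O)@EX)/(d@EX); print(wcell(o+s*d))
P=cloud(c)
for r in range(195,226,3): print(r,wcell(P[r,238]).round(4))
```

```text
[-0.1207      0.00157747  0.1119367 ]
[-0.1207     -0.00072934  0.15777963]
[-0.1207     -0.00256338  0.19447418]
195 [-0.1355 -0.0015  0.2086]
198 [-0.1146 -0.0035  0.1809]
201 [-0.1377 -0.0005  0.1947]
204 [-0.1453  0.0008  0.194 ]
207 [-0.1184 -0.0018  0.1591]
210 [-0.1211 -0.0011  0.1532]
213 [-0.1219 -0.0006  0.1451]
216 [-0.1203 -0.0003  0.1345]
219 [-0.1218  0.0003  0.127 ]
222 [-0.1206  0.0007  0.1166]
225 [-0.0365 -0.0079  0.0153]
```

Request:
step_arm --targets '[{"dx":-0.015,"dy":0,"dz":0,"rx":0,"ry":0,"rz":0},{"dx":-0.025,"dy":0,"dz":0,"rx":0,"ry":0,"rz":0},{"dx":-0.034,"dy":0,"dz":0,"rx":0,"ry":0,"rz":0},{"dx":-0.042,"dy":0,"dz":-0.001,"rx":0,"ry":0,"rz":0},{"dx":-0.05,"dy":0,"dz":-0.004,"rx":0,"ry":0,"rz":0}]'

```text
time: 4.1
position: [0.5289, -0.0215, 0.0965]
tool_rot: [0.134, 0.991, 0.0, -0.004]
ft_force: [-3.6, 1.0, 2.0]
grip_width: 0.0005
```

Run:
```python
from h import *
from rig import viewer
st(); c=viewer.camera("scene"); crop(c,190,160,100,75,8,"pics/s4.png"); pickle.dump(c,open("c4.pkl","wb"))
```

```text
t 4.1 pos [ 0.5289 -0.0215  0.0965] cell [-0.0643 -0.0003  0.0965] yaw_y 74.65 tiltz [-0.0084  0.0017 -1.    ] F [-3.55  0.98  1.99] M [ 0.111  0.393 -0.018] w 0.0005
```

View pics/s4.png

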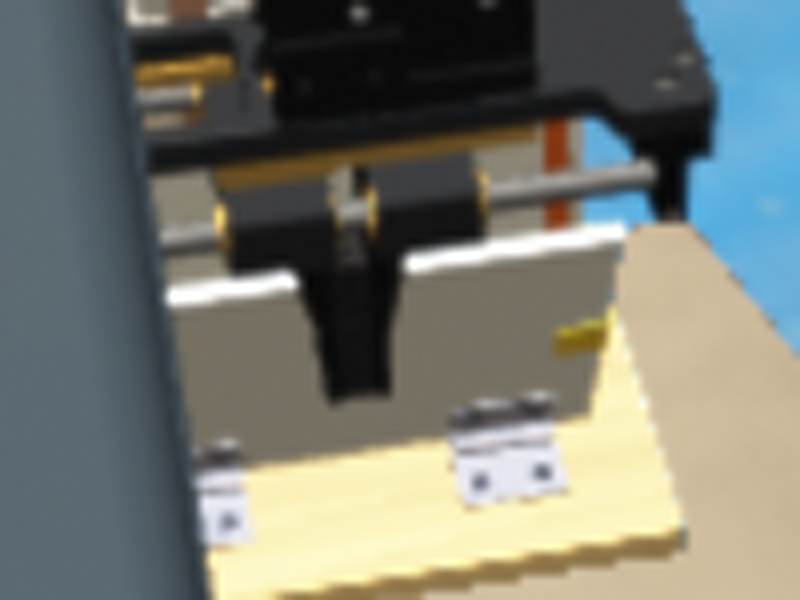

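Request:
step_arm --targets '[{"dx":-0.01,"dy":0,"dz":-0.004,"rx":0,"ry":0,"rz":0},{"dx":-0.02,"dy":0,"dz":-0.007,"rx":0,"ry":0,"rz":0},{"dx":-0.029,"dy":0,"dz":-0.009,"rx":0,"ry":0,"rz":0},{"dx":-0.037,"dy":0,"dz":-0.011,"rx":0,"ry":0,"rz":0},{"dx":-0.043,"dy":0,"dz":-0.011,"rx":0,"ry":0,"rz":0}]'

```text
time: 4.78
position: [0.5734, -0.0337, 0.1081]
tool_rot: [0.134, 0.991, 0.0, -0.002]
ft_force: [-5.4, 2.5, 3.1]
grip_width: -0.0
```

Run:
```python
from h import *
st()
```

```text
t 4.775 pos [ 0.5734 -0.0337  0.1081] cell [-0.0181 -0.0004  0.1081] yaw_y 74.65 tiltz [-4.e-03  6.e-04 -1.e+00] F [-5.4   2.52  3.11] M [0.379 1.428 0.026] w -0.0
```

Request:
step_arm --targets '[{"dx":-0.002,"dy":0,"dz":0,"rx":0,"ry":0,"rz":0},{"dx":-0.004,"dy":0,"dz":0,"rx":0,"ry":0,"rz":0},{"dx":-0.005,"dy":0,"dz":0,"rx":0,"ry":0,"rz":0},{"dx":-0.005,"dy":0,"dz":0,"rx":0,"ry":0,"rz":0},{"dx":-0.005,"dy":0,"dz":0,"rx":0,"ry":0,"rz":0}]'

```text
time: 5.4
position: [0.5731, -0.0336, 0.108]
tool_rot: [0.133, 0.991, 0.001, -0.007]
ft_force: [-10.1, 2.5, 7.3]
grip_width: 0.0004
```

Run:
```python
from h import *
from rig import viewer
st(); c=viewer.camera("scene"); crop(c,190,150,100,75,8,"pics/s5.png"); pickle.dump(c,open("c5.pkl","wb"))
```

```text
t 5.4 pos [ 0.5731 -0.0336  0.108 ] cell [-0.0184 -0.0005  0.108 ] yaw_y 74.68 tiltz [-0.0147  0.003  -0.9999] F [-10.14   2.54   7.34] M [ 0.346  1.592 -0.012] w 0.0004
```

View pics/s5.png

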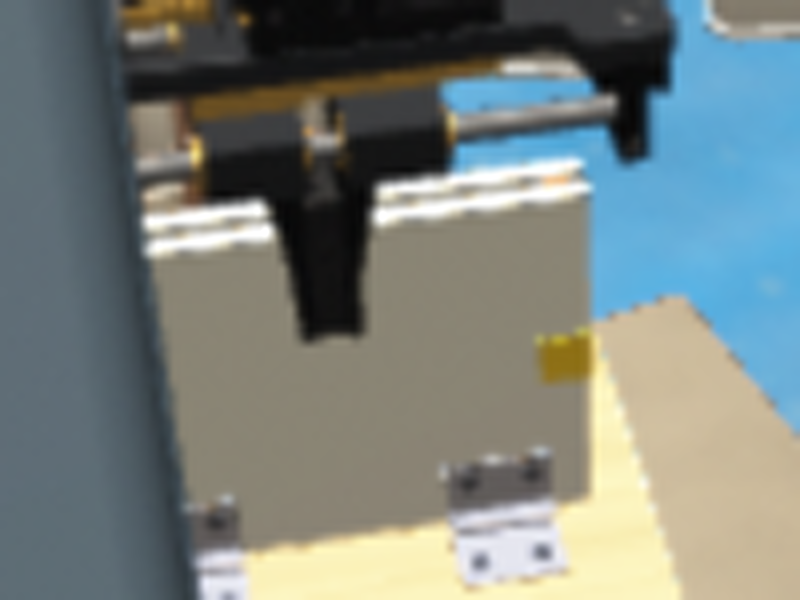

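Request:
step_arm --targets '[{"dx":0.015,"dy":0,"dz":0,"rx":0,"ry":0,"rz":0},{"dx":0.045,"dy":0,"dz":-0.01,"rx":0,"ry":0,"rz":0},{"dx":0.07,"dy":-0.02,"dz":-0.03,"rx":0,"ry":0,"rz":0},{"dx":0.07,"dy":-0.06,"dz":-0.045,"rx":0,"ry":0,"rz":5},{"dx":0.07,"dy":-0.11,"dz":-0.05,"rx":0,"ry":0,"rz":12}]'

```text
time: 6.08
position: [0.479, -0.1228, 0.1608]
tool_rot: [0.237, 0.972, -0.001, -0.005]
ft_force: [0.6, -0.0, -0.2]
grip_width: 0.0002
```

Run:
```python
from h import *
from rig import viewer
st(); delta([.4585,-.3326,.10],32)
c=viewer.camera("scene"); crop(c,170,130,200,150,4,"pics/s6.png"); pickle.dump(c,open("c6.pkl","wb"))
t=viewer.camera("top"); crop(t,170,130,200,150,4,"pics/t6.png"); pickle.dump(t,open("t6.pkl","wb"))
```

```text
t 6.075 pos [ 0.479  -0.1228  0.1608] cell [-0.0859 -0.1112  0.1608] yaw_y 62.59 tiltz [-9.2e-03  3.0e-04 -1.0e+00] F [ 0.57 -0.03 -0.23] M [-0.053 -0.031 -0.046] w 0.0002
d mm [ -78.9 -195.5   61. ] rot [-0.35 -0.4  30.58] dist 0.219
```

View pics/s6.png

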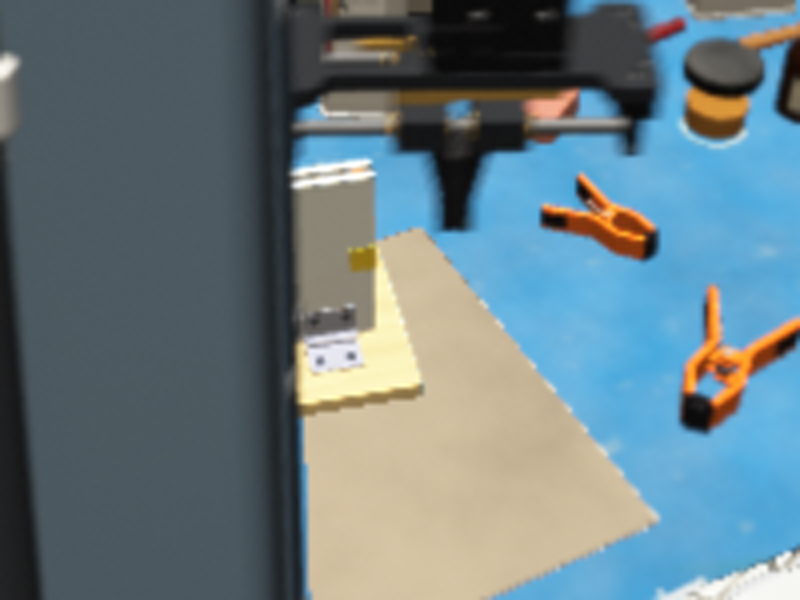

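View pics/t6.png

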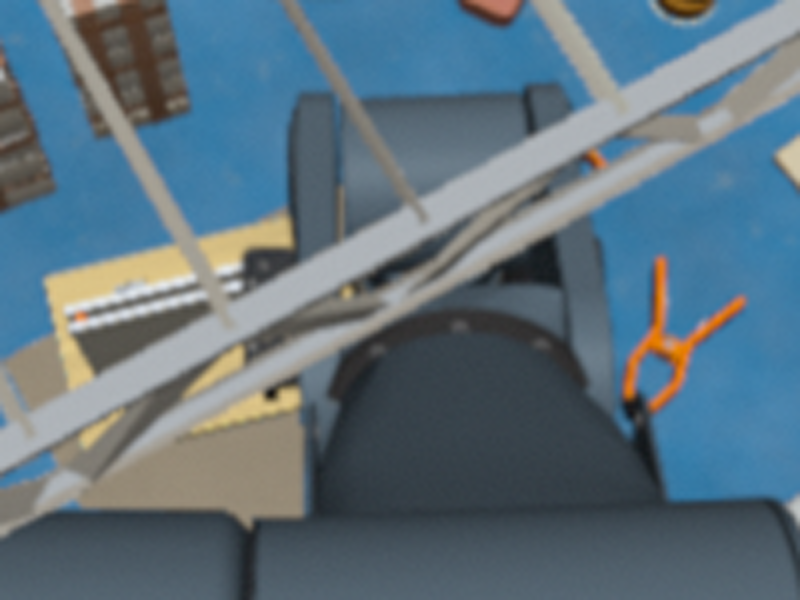

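Request:
step_arm --targets '[{"dx":-0.015,"dy":-0.04,"dz":0,"rx":0,"ry":0,"rz":6},{"dx":-0.032,"dy":-0.085,"dz":0,"rx":0,"ry":0,"rz":14},{"dx":-0.052,"dy":-0.13,"dz":0.01,"rx":0,"ry":0,"rz":22},{"dx":-0.072,"dy":-0.175,"dz":0.02,"rx":0,"ry":0,"rz":28},{"dx":-0.079,"dy":-0.1955,"dz":0.03,"rx":-0.3,"ry":-0.4,"rz":30.6}]' --gripper 1

```text
time: 6.8
position: [0.459, -0.3393, 0.1309]
tool_rot: [0.488, 0.873, -0.002, 0.002]
ft_force: [-0.3, 0.7, -0.1]
grip_width: 0.0427
```

Run:
```python
from h import *
from rig import viewer
st(); delta([.4585,-.3326,.10],32)
c=viewer.camera("scene"); crop(c,270,130,133,100,6,"pics/s7.png"); pickle.dump(c,open("c7.pkl","wb"))
t=viewer.camera("top"); crop(t,270,130,133,110,5,"pics/t7.png"); pickle.dump(t,open("t7.pkl","wb"))
```

```text
t 6.8 pos [ 0.459  -0.3393  0.1309] cell [-0.0484 -0.3253  0.1309] yaw_y 31.59 tiltz [ 0.0023 -0.0048 -1.    ] F [-0.33  0.74 -0.07] M [-0.107  0.032  0.037] w 0.0427
d mm [ 6.1  3.  30.9] rot [-0.03  0.3  -0.41] dist 0.032
```

View pics/s7.png

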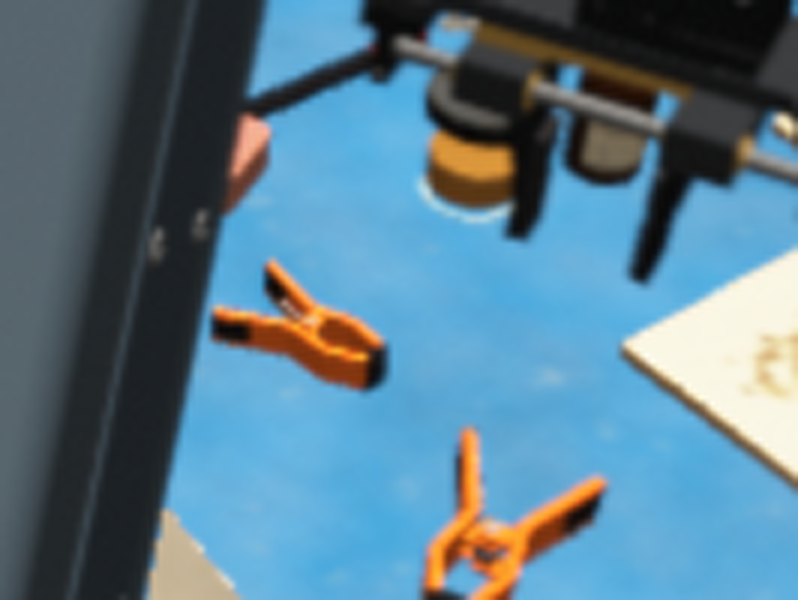

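View pics/t7.png

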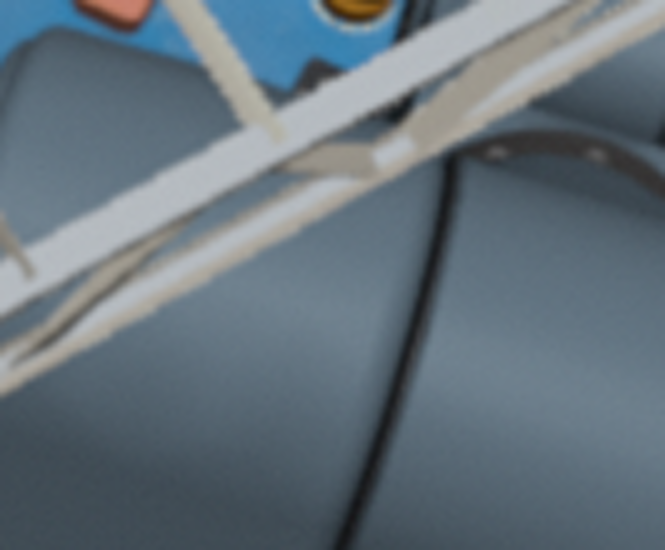

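Run:
```python
from h import *
c=pickle.load(open("c7.pkl","rb")); P=cloud(c)
for u,vs in ((356,range(150,171,3)),(357,range(150,171,3)),(378,range(158,178,3))):
    for v in vs: print(u,v,P[v,u].round(4), c["img"][v,u])
p=np.array([.459,-.3393]); y=np.array([np.cos(np.radians(31.6)),np.sin(np.radians(31.6))])
for s in(1,-1):
    X=p+s*y*(.0213+.005); 
    for z in (.112,.131,.15,.16): print(s,z,proj(c,[*X,z]).round(1))
```

```text
356 150 [ 0.4807 -0.3082  0.2021] [14 14 13]
356 153 [ 0.481  -0.3104  0.1926] [11 12 12]
356 156 [ 0.4793 -0.3106  0.1851] [12 18 25]
356 159 [ 0.4784 -0.3116  0.1767] [12 17 21]
356 162 [ 0.4774 -0.3126  0.1682] [14 15 17]
356 165 [ 0.4781 -0.3153  0.1578] [21 20 19]
356 168 [ 0.4774 -0.3166  0.1487] [23 21 18]
357 150 [ 0.4798 -0.3104  0.2019] [11 12 11]
357 153 [ 0.4793 -0.3119  0.1933] [11 11 10]
357 156 [ 0.476  -0.3105  0.1874] [12 12 11]
357 159 [ 0.477  -0.3134  0.177 ] [14 14 15]
357 162 [ 0.4784 -0.3168  0.166 ] [14 14 15]
357 165 [ 0.4755 -0.3159  0.1594] [16 16 17]
357 168 [ 0.4742 -0.3167  0.151 ] [44 35 25]
378 158 [ 6.240e-01 -5.476e-01 -1.000e-04] [188 149  86]
378 161 [ 0.6108 -0.5361  0.0011] [119  92  53]
378 164 [ 0.4364 -0.3416  0.1806] [60 46 29]
378 167 [ 0.435  -0.3425  0.1726] [29 25 20]
378 170 [ 0.4333 -0.3431  0.1647] [13 13 12]
378 173 [ 0.431  -0.3431  0.1574] [26 21 14]
378 176 [ 0.4282 -0.3426  0.1506] [156 121  67]
1 0.112 [[355.4 177.7]]
1 0.131 [[356.7 171.7]]
1 0.15 [[358.  165.6]]
1 0.16 [[358.7 162.3]]
-1 0.112 [[375.8 185. ]]
-1 0.131 [[377.4 179. ]]
-1 0.15 [[379.1 172.8]]
-1 0.16 [[380.  169.5]]
```

Request:
step_arm --targets '[{"dx":0.006,"dy":0.003,"dz":0.01,"rx":0,"ry":0.3,"rz":-0.4},{"dx":0.006,"dy":0.003,"dz":0.03,"rx":0,"ry":0.3,"rz":-0.4},{"dx":0.006,"dy":0.003,"dz":0.06,"rx":0,"ry":0.3,"rz":-0.4},{"dx":0.006,"dy":0.003,"dz":0.08,"rx":0,"ry":0.3,"rz":-0.4},{"dx":0.006,"dy":0.003,"dz":0.08,"rx":0,"ry":0.3,"rz":-0.4}]'

```text
time: 7.52
position: [0.4559, -0.3271, 0.0484]
tool_rot: [0.483, 0.875, 0.001, -0.005]
ft_force: [-0.1, -0.3, -1.0]
grip_width: 0.0863
```

Run:
```python
from h import *
from rig import viewer
st(); delta([.4585,-.3326,.02],32)
c=viewer.camera("scene"); crop(c,300,150,110,85,7,"pics/s8.png"); pickle.dump(c,open("c8.pkl","wb"))
```

```text
t 7.525 pos [ 0.4559 -0.3271  0.0484] cell [-0.0546 -0.3145  0.0484] yaw_y 32.2 tiltz [-0.0073  0.0073 -0.9999] F [-0.08 -0.29 -1.03] M [-0.087  0.038 -0.039] w 0.0863
d mm [-6.3 -0.6 28.3] rot [-0.13 -0.58  0.2 ] dist 0.029
```

View pics/s8.png

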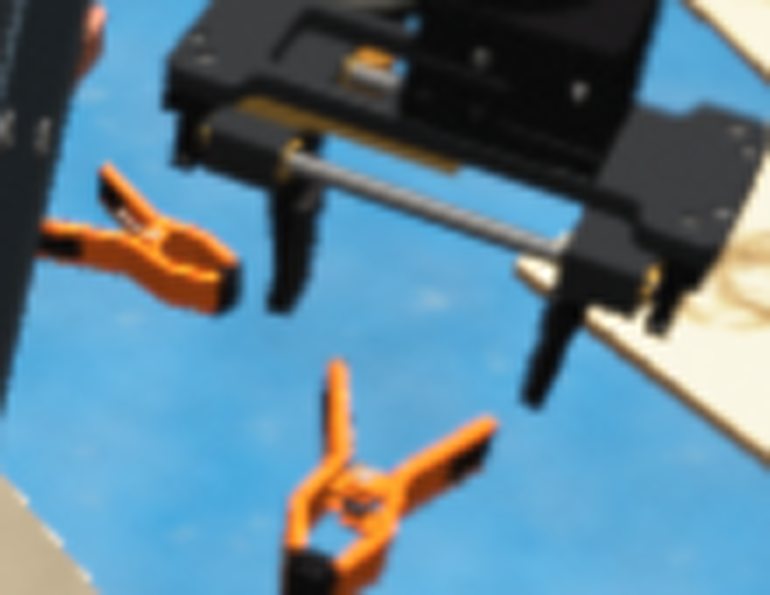

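Run:
```python
from h import *
c=pickle.load(open("c8.pkl","rb")); P=cloud(c)
for u,vs in ((340,range(182,196,2)),(376,range(196,209,2))):
    for v in vs: print(u,v,P[v,u].round(4), c["img"][v,u])
```

```text
340 182 [ 0.4952 -0.2905  0.1012] [11 11 10]
340 184 [ 0.4917 -0.2885  0.0981] [13 13 12]
340 186 [ 0.4918 -0.2898  0.091 ] [13 13 13]
340 188 [ 0.4928 -0.2919  0.0826] [15 15 14]
340 190 [ 0.4912 -0.2917  0.0772] [15 14 14]
340 192 [ 0.4912 -0.2929  0.0699] [16 17 16]
340 194 [ 0.4903 -0.2933  0.0636] [74 57 34]
376 196 [ 0.4901 -0.4277 -0.0008] [186 144  76]
376 198 [ 0.4844 -0.4231 -0.0018] [171 132  72]
376 200 [ 0.4143 -0.3418  0.0856] [87 67 38]
376 202 [ 0.4134 -0.3428  0.0793] [39 31 23]
376 204 [ 0.4116 -0.3426  0.0741] [23 20 17]
376 206 [ 0.41   -0.3428  0.0686] [15 14 12]
376 208 [ 0.4088 -0.3433  0.0625] [127  97  52]
```

Request:
step_arm --targets '[{"dx":-0.006,"dy":0,"dz":0.01,"rx":-0.1,"ry":-0.5,"rz":0.2},{"dx":-0.006,"dy":0,"dz":0.022,"rx":-0.1,"ry":-0.5,"rz":0.2},{"dx":-0.006,"dy":0,"dz":0.034,"rx":-0.1,"ry":-0.5,"rz":0.2},{"dx":-0.006,"dy":0,"dz":0.044,"rx":-0.1,"ry":-0.5,"rz":0.2},{"dx":-0.006,"dy":0,"dz":0.05,"rx":-0.1,"ry":-0.5,"rz":0.2}]'

```text
time: 8.2
position: [0.4591, -0.3329, -0.0016]
tool_rot: [0.485, 0.874, -0.0, 0.0]
ft_force: [-0.2, -0.3, -0.4]
grip_width: 0.0867
```

Run:
```python
from h import *
from rig import viewer
st(); delta([.4585,-.3326,-.012],32)
c=viewer.camera("scene"); crop(c,300,160,110,85,7,"pics/s9.png"); pickle.dump(c,open("c9.pkl","wb"))
P=cloud(c)
for u,v0,v1 in ((342,195,215),(343,195,215),(375,205,232),(374,205,232)):
    for v in range(v0,v1,2): 
        if c["img"][v,u].max()<60: print(u,v,P[v,u].round(4))
```

```text
t 8.2 pos [ 0.4591 -0.3329 -0.0016] cell [-0.0499 -0.3192 -0.0016] yaw_y 31.97 tiltz [-2.e-04 -4.e-04 -1.e+00] F [-0.24 -0.34 -0.43] M [-0.016  0.012 -0.023] w 0.0867
d mm [ 0.6 -0.4 10.4] rot [-0.02  0.02 -0.03] dist 0.01
342 195 [ 0.4955 -0.3056  0.0506]
342 197 [ 0.4958 -0.3072  0.0426]
375 207 [ 0.4167 -0.3482  0.0568]
375 209 [ 0.4148 -0.348   0.0515]
375 211 [ 0.4138 -0.3488  0.045 ]
375 213 [ 0.4116 -0.3483  0.0401]
375 215 [ 0.4093 -0.3476  0.0354]
374 213 [ 0.4151 -0.3488  0.0367]
374 215 [ 0.4108 -0.3457  0.0349]
374 217 [ 0.4104 -0.3475  0.0271]
```

View pics/s9.png

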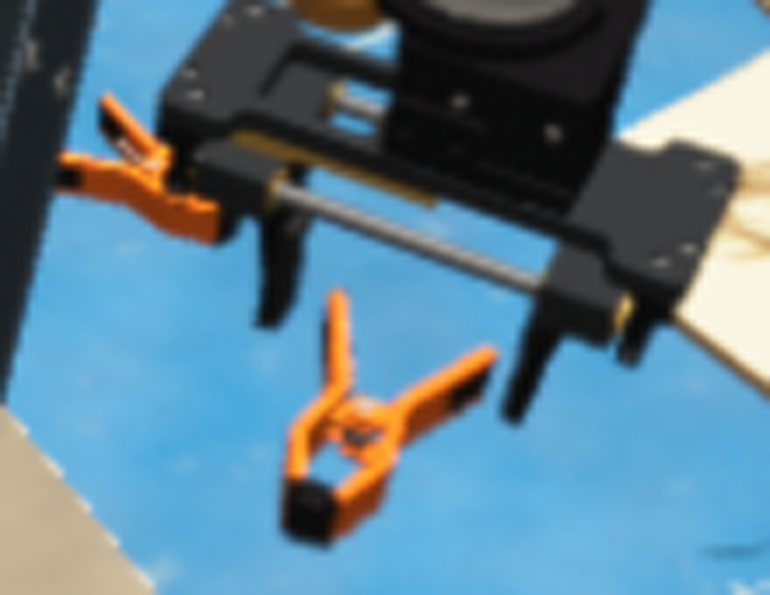

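Request:
step_arm --targets '[{"dx":0,"dy":0,"dz":0.003,"rx":0,"ry":0,"rz":0},{"dx":0,"dy":0,"dz":0.006,"rx":0,"ry":0,"rz":0},{"dx":0,"dy":0,"dz":0.009,"rx":0,"ry":0,"rz":0},{"dx":0,"dy":0,"dz":0.01,"rx":0,"ry":0,"rz":0},{"dx":0,"dy":0,"dz":0.01,"rx":0,"ry":0,"rz":0}]'

```text
time: 8.88
position: [0.4589, -0.3327, -0.012]
tool_rot: [0.485, 0.874, -0.0, -0.0]
ft_force: [0.8, 0.2, -0.1]
grip_width: 0.0865
```

Run:
```python
from h import *
from rig import viewer
st()
c=viewer.camera("scene"); crop(c,300,160,110,85,7,"pics/s10.png"); pickle.dump(c,open("c10.pkl","wb"))
```

```text
t 8.875 pos [ 0.4589 -0.3327 -0.012 ] cell [-0.0502 -0.319  -0.012 ] yaw_y 31.97 tiltz [-6.e-04  1.e-04 -1.e+00] F [ 0.77  0.16 -0.05] M [-0.046 -0.032 -0.019] w 0.0865
```

View pics/s10.png

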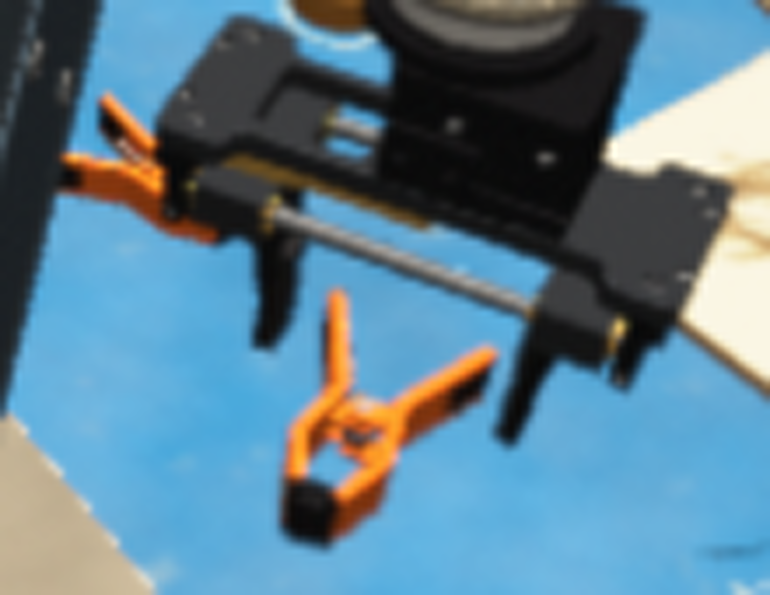

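Run:
```python
from h import *
c=pickle.load(open("c10.pkl","rb"))
for z in (0,.005,.01,.015): print(z,proj(c,[.411,-.3513,z]).round(1),proj(c,[.4162,-.3594,z]).round(1),proj(c,[.4965,-.301,z]).round(1))
print("tips px",(507/7+300,441/7+160),(263/7+300,347/7+160))
P=cloud(c)
for u in (372,373):
  for v in range(214,226): print(u,v,P[v,u].round(4),c["img"][v,u])
```

```text
0 [[372.9 223.6]] [[374.1 221.3]] [[337.7 209.2]]
0.005 [[373.3 222.3]] [[374.4 220. ]] [[338.  207.9]]
0.01 [[373.7 221. ]] [[374.8 218.6]] [[338.2 206.5]]
0.015 [[374.1 219.6]] [[375.2 217.3]] [[338.5 205.2]]
tips px (372.42857142857144, 223.0) (337.57142857142856, 209.57142857142856)
372 214 [ 0.4404 -0.3728 -0.0014] [170 134  80]
372 215 [ 0.4167 -0.3455  0.0295] [129 101  59]
372 216 [ 0.4169 -0.3467  0.0252] [92 72 42]
372 217 [ 0.4162 -0.347   0.022 ] [66 52 32]
372 218 [ 0.4162 -0.348   0.0178] [47 38 25]
372 219 [ 0.4141 -0.3466  0.0168] [34 28 19]
372 220 [ 0.4134 -0.3468  0.0137] [26 22 18]
372 221 [ 0.4122 -0.3464  0.0113] [19 17 15]
372 222 [ 0.4128 -0.3483  0.006 ] [43 34 20]
372 223 [ 0.4109 -0.3471  0.0046] [117  88  45]
372 224 [ 0.4121 -0.3496 -0.0015] [194 151  76]
372 225 [ 0.4102 -0.3483 -0.0028] [219 172  87]
373 214 [ 0.4154 -0.3466  0.0339] [83 66 41]
373 215 [ 0.4144 -0.3464  0.0312] [48 39 27]
373 216 [ 0.4151 -0.3483  0.0261] [28 25 20]
373 217 [ 0.4132 -0.3471  0.0248] [20 19 17]
373 218 [ 0.4129 -0.3478  0.021 ] [15 15 14]
373 219 [ 0.4127 -0.3487  0.0171] [13 13 13]
373 220 [ 0.4109 -0.3476  0.0156] [15 14 13]
373 221 [ 0.4091 -0.3465  0.0141] [28 23 16]
373 222 [ 0.4099 -0.3486  0.0086] [62 47 26]
373 223 [ 0.4094 -0.349   0.0051] [132 100  52]
373 224 [ 0.4114 -0.3525 -0.0023] [206 162  82]
373 225 [ 0.4082 -0.3498 -0.0017] [220 173  87]
```

Request:
step_arm --targets '[{"dx":0,"dy":0,"dz":0,"rx":0,"ry":0,"rz":0},{"dx":0,"dy":0,"dz":0,"rx":0,"ry":0,"rz":0},{"dx":0,"dy":0,"dz":0,"rx":0,"ry":0,"rz":0},{"dx":0,"dy":0,"dz":0,"rx":0,"ry":0,"rz":0},{"dx":0,"dy":0,"dz":0,"rx":0,"ry":0,"rz":0}]' --gripper 0 --force 20

```text
time: 9.55
position: [0.4591, -0.3329, -0.0118]
tool_rot: [0.485, 0.874, -0.0, -0.0]
ft_force: [-0.4, -0.7, -0.3]
grip_width: 0.0448
```

Request:
step_arm --targets '[{"dx":0,"dy":0,"dz":0,"rx":0,"ry":0,"rz":0},{"dx":0,"dy":0,"dz":0,"rx":0,"ry":0,"rz":0},{"dx":0,"dy":0,"dz":0,"rx":0,"ry":0,"rz":0},{"dx":0,"dy":0,"dz":0,"rx":0,"ry":0,"rz":0},{"dx":0,"dy":0,"dz":0,"rx":0,"ry":0,"rz":0}]'

```text
time: 10.18
position: [0.459, -0.3328, -0.0118]
tool_rot: [0.485, 0.875, -0.0, -0.0]
ft_force: [-0.9, -1.0, 0.5]
grip_width: 0.0198
```

Run:
```python
from h import *
from rig import viewer
st()
c=viewer.camera("scene"); crop(c,300,160,110,85,7,"pics/s11.png"); pickle.dump(c,open("c11.pkl","wb"))
```

```text
t 10.175 pos [ 0.459  -0.3328 -0.0118] cell [-0.0501 -0.3191 -0.0118] yaw_y 31.97 tiltz [-6.e-04 -1.e-04 -1.e+00] F [-0.93 -0.98  0.52] M [-0.035  0.077  0.005] w 0.0198
```

View pics/s11.png

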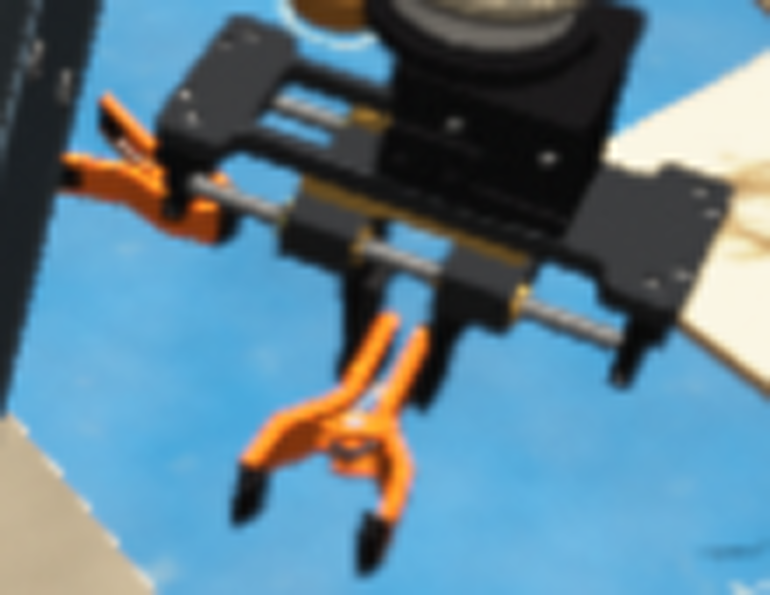

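Run:
```python
from h import *
c=pickle.load(open("c11.pkl","rb"))
px=lambda u,v:((u+.5)/7-.5+300,(v+.5)/7-.5+160)
T=np.array([.459,-.3328,0]); X=np.array([-.53,.848,0]);Y=np.array([.848,.53,0])
def rel(p): p=p-T; return (np.array([p@X,p@Y,p[2]])*1000).round(1)
for n,u,z in (("L bot",(240,523),0),("R bot",(367,574),0),("L bot inner",(262,507),0),("R bot inner",(357,566),0),("pivot top",(362,425),.026)):
    print(n,rel(plane(c,px(*u),z)[0]))
P=cloud(c); hsv=cv2.cvtColor(c["img"],cv2.COLOR_BGR2HSV)
reg=np.zeros(hsv.shape[:2],np.uint8); reg[203:244,330:362]=1
m=(cv2.inRange(hsv,(4,120,90),(20,255,255))|cv2.inRange(hsv,(0,0,0),(180,255,60)))*reg>0
Q=P[m]; Q=Q[~np.isnan(Q[:,0])]; R=np.array([rel(q) for q in Q]); 
R=R[(R[:,2]<32)&(R[:,2]>-3)]
far=R[R[:,0]>np.percentile(R[:,0],85)]
for s in (1,-1):
    k=R[(R[:,1]*s>5)]; print(s,"max x",np.sort(k[:,0])[-8:], "y range of front",np.percentile(k[k[:,0]>70][:,1],[0,50,100]),"z",np.percentile(k[:,2],[5,95]))
```

```text
L bot [94.6 22.8  0. ]
R bot [ 93.9 -25.3   0. ]
L bot inner [83.5 18.9  0. ]
R bot inner [ 92.2 -20.9   0. ]
pivot top [52.3 -2.9 26. ]
1 max x [96.6 97.2 97.4 97.6 98.4 98.5 98.6 98.9] y range of front [17.8 22.3 27.1] z [ 6.34 26.94]
-1 max x [95.  95.6 96.4 97.6 98.  98.2 98.7 99. ] y range of front [-27.2 -24.6 -20.2] z [ 4.36  26.085]
```

Run:
```python
from h import *
d=pickle.load(open("cam0.pkl","rb")); t=d["top"]; crop(t,180,172,80,50,10,"pics/t_br.png")
P=cloud(t)
for v in range(186,216):
    row=[]
    for u in range(185,255):
        q=wcell(P[v,u])
        if 0.011<q[0]<.08 and .018<q[2]<.14 : row.append((u,)+tuple((q*1000).round(0).astype(int)))
    if row: print(v,row)
```

```text
186 [(242, np.int64(64), np.int64(-69), np.int64(18))]
187 [(241, np.int64(61), np.int64(-66), np.int64(19))]
188 [(232, np.int64(65), np.int64(-42), np.int64(19)), (235, np.int64(63), np.int64(-49), np.int64(18)), (236, np.int64(62), np.int64(-52), np.int64(18)), (242, np.int64(58), np.int64(-68), np.int64(19))]
189 [(223, np.int64(68), np.int64(-17), np.int64(18)), (224, np.int64(68), np.int64(-20), np.int64(19))]
190 [(220, np.int64(68), np.int64(-9), np.int64(18)), (232, np.int64(59), np.int64(-40), np.int64(18)), (241, np.int64(53), np.int64(-64), np.int64(19)), (254, np.int64(44), np.int64(-97), np.int64(18))]
191 [(245, np.int64(48), np.int64(-73), np.int64(19))]
192 [(224, np.int64(59), np.int64(-18), np.int64(20)), (227, np.int64(57), np.int64(-26), np.int64(18)), (238, np.int64(49), np.int64(-54), np.int64(22)), (240, np.int64(49), np.int64(-60), np.int64(18))]
193 [(227, np.int64(54), np.int64(-25), np.int64(19)), (234, np.int64(49), np.int64(-43), np.int64(20)), (235, np.int64(49), np.int64(-46), np.int64(18))]
194 [(211, np.int64(63), np.int64(17), np.int64(18)), (212, n
[... 1272 characters left out ...]
49), np.int64(42), np.int64(18)), (204, np.int64(48), np.int64(40), np.int64(20)), (206, np.int64(47), np.int64(34), np.int64(20))]
202 [(186, np.int64(58), np.int64(87), np.int64(18)), (188, np.int64(56), np.int64(82), np.int64(20)), (189, np.int64(56), np.int64(80), np.int64(18)), (198, np.int64(50), np.int64(56), np.int64(18)), (202, np.int64(44), np.int64(45), np.int64(29)), (203, np.int64(45), np.int64(43), np.int64(22))]
204 [(189, np.int64(51), np.int64(81), np.int64(18))]
205 [(188, np.int64(48), np.int64(84), np.int64(21))]
210 [(186, np.int64(36), np.int64(92), np.int64(19))]
213 [(187, np.int64(27), np.int64(91), np.int64(18))]
214 [(185, np.int64(26), np.int64(97), np.int64(19))]
```

View pics/t_br.png

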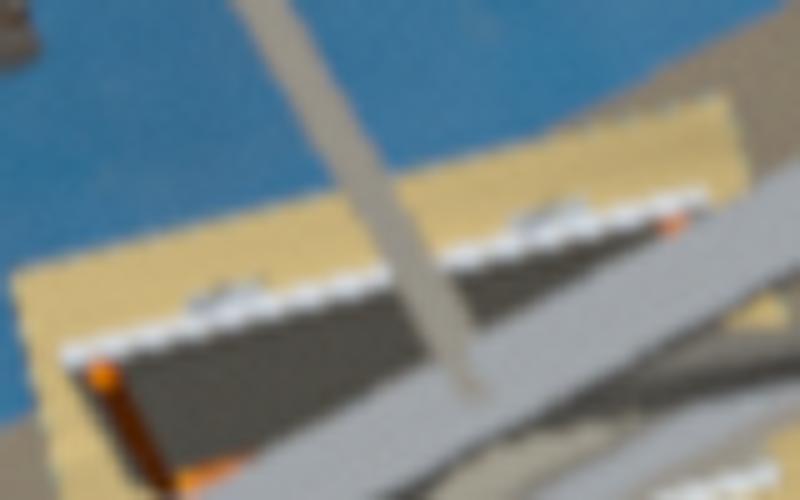

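Request:
step_arm --targets '[{"dx":0,"dy":0,"dz":-0.01,"rx":0,"ry":0,"rz":0},{"dx":0,"dy":0,"dz":-0.025,"rx":0,"ry":0,"rz":0},{"dx":0,"dy":0,"dz":-0.042,"rx":0,"ry":0,"rz":0},{"dx":0,"dy":0,"dz":-0.06,"rx":0,"ry":0,"rz":0},{"dx":0,"dy":0,"dz":-0.07,"rx":0,"ry":0,"rz":0}]'

```text
time: 10.85
position: [0.4596, -0.3334, 0.0601]
tool_rot: [0.485, 0.875, -0.001, 0.001]
ft_force: [1.2, -0.2, -0.4]
grip_width: 0.0198
```

Run:
```python
from h import *
from rig import viewer
st(); delta(cellw([0,-.25,.058]),-15.2)
c=viewer.camera("scene"); crop(c,280,130,133,100,6,"pics/s12.png"); pickle.dump(c,open("c12.pkl","wb"))
```

```text
t 10.85 pos [ 0.4596 -0.3334  0.0601] cell [-0.0493 -0.3195  0.0601] yaw_y 31.97 tiltz [ 0.0012 -0.002  -1.    ] F [ 1.21 -0.23 -0.42] M [-0.1   -0.007  0.012] w 0.0198
d mm [11.1 84.5  2.1] rot [ 0.05  0.13 47.17] dist 0.085
```

View pics/s12.png

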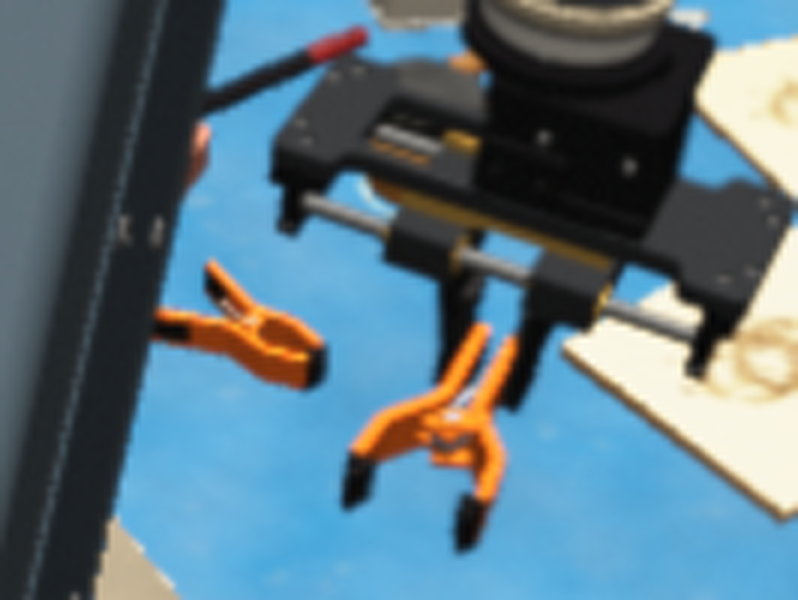

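Request:
step_arm --targets '[{"dx":0.002,"dy":0.015,"dz":0,"rx":0,"ry":0,"rz":9},{"dx":0.004,"dy":0.032,"dz":0,"rx":0,"ry":0,"rz":18},{"dx":0.007,"dy":0.05,"dz":0,"rx":0,"ry":0,"rz":28},{"dx":0.009,"dy":0.068,"dz":0.001,"rx":0,"ry":0,"rz":38},{"dx":0.011,"dy":0.0845,"dz":0.001,"rx":0,"ry":0,"rz":47}]'

```text
time: 11.52
position: [0.5259, -0.279, 0.0596]
tool_rot: [0.795, 0.607, -0.0, 0.001]
ft_force: [-0.4, -0.4, -0.4]
grip_width: 0.0195
```

Run:
```python
from h import *
from rig import viewer
st(); delta(cellw([0,-.25,.058]),-15.2)
c=viewer.camera("scene"); crop(c,230,130,133,100,6,"pics/s13.png"); pickle.dump(c,open("c13.pkl","wb"))
t=viewer.camera("top"); crop(t,220,130,133,100,6,"pics/t13.png"); pickle.dump(t,open("t13.pkl","wb"))
```

```text
t 11.525 pos [ 0.5259 -0.279   0.0596] cell [ 0.0004 -0.2496  0.0596] yaw_y -15.31 tiltz [ 0.0013 -0.0024 -1.    ] F [-0.42 -0.38 -0.43] M [-0.148  0.067 -0.   ] w 0.0195
d mm [-0.4 -0.4  1.6] rot [ 0.11  0.11 -0.11] dist 0.002
```

View pics/s13.png

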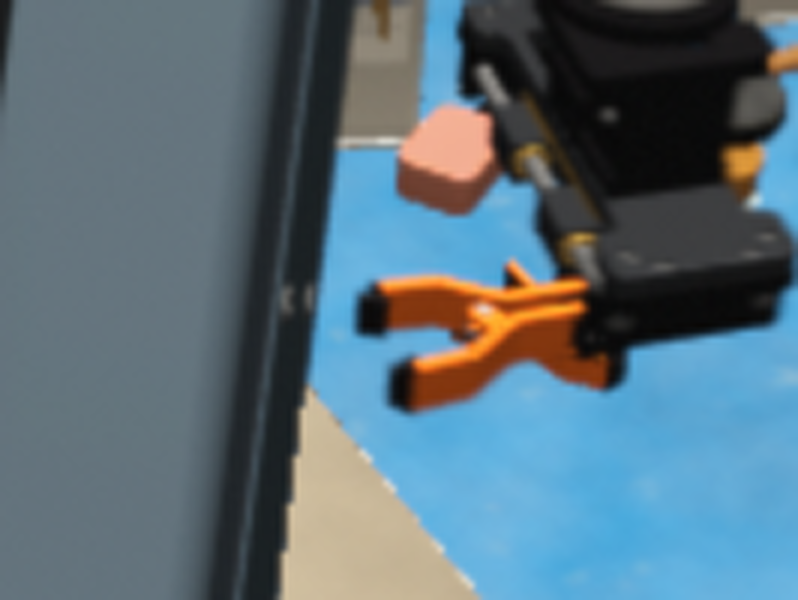

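View pics/t13.png

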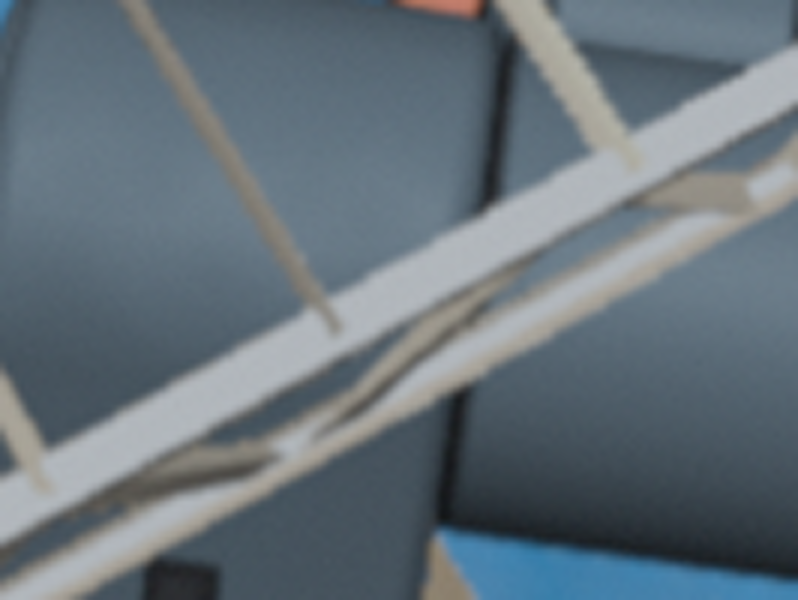

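Run:
```python
from h import *
c=pickle.load(open("c13.pkl","rb"))
P=cloud(c); hsv=cv2.cvtColor(c["img"],cv2.COLOR_BGR2HSV)
T=np.array([.5259,-.279,.0596])
reg=np.zeros(hsv.shape[:2],np.uint8); reg[172:200,287:332]=1
m=(cv2.inRange(hsv,(4,120,90),(20,255,255))|cv2.inRange(hsv,(0,0,0),(180,255,60)))*reg>0
v,u=np.where(m); Q=P[v,u]; ok=~np.isnan(Q[:,0]); Q=Q[ok];u=u[ok];v=v[ok]
L=np.array([wcell(q) for q in Q])*1000; L-=np.r_[wcell(T)[:2]*1000,0]
k=L[:,2]>40; L=L[k];u=u[k];v=v[k]
for nm,sel in (("far",v<187),("near",v>=189)):
    l=L[sel&(u<300 if nm=="far" else u<306)]
    print(nm,"rel-y max",np.sort(l[:,1])[-6:].round(1),"x pct",np.percentile(l[:,0],[5,25,50,75,95]).round(1),"z pct",np.percentile(l[:,2],[2,10,50,90,98]).round(1))
# pixel-based: corners on planes
px=lambda a,b:((a+.5)/6-.5+230,(b+.5)/6-.5+130)
for n,p,z in (("far top endL",(360,290),.097),("near top endL",(393,365),.097),("far top end R",(385,282),.097),("near bottom L",(397,408),.071),("far bottom L",(362,330),.071)):
    X=plane(c,px(*p),z)[0]; print(n,((wcell(X)-wcell(T))*1000).round(1)[:2])
```

```text
far rel-y max [94.1 95.3 95.8 95.9 96.1 96.5] x pct [15.9 18.  20.1 21.8 23. ] z pct [73.6 76.9 85.4 94.7 95.8]
near rel-y max [93.5 93.8 95.  95.6 95.6 96.2] x pct [-31.  -30.  -28.7 -27.8 -26.8] z pct [72.3 75.5 84.5 94.7 95.9]
far top endL [19.3 97.6]
near top endL [-28.8  96.6]
far top end R [22.1 85.9]
near bottom L [-27.2  93. ]
far bottom L [23.  94.5]
```

Request:
step_arm --targets '[{"dx":0.01,"dy":0,"dz":0.001,"rx":0,"ry":0,"rz":0},{"dx":0.025,"dy":0,"dz":0.002,"rx":0,"ry":0,"rz":0},{"dx":0.04,"dy":0,"dz":0.0025,"rx":0,"ry":0,"rz":0},{"dx":0.055,"dy":0,"dz":0.0025,"rx":0,"ry":0,"rz":-0.1},{"dx":0.062,"dy":0,"dz":0.0025,"rx":0,"ry":0,"rz":-0.1}]'

```text
time: 12.25
position: [0.5427, -0.2173, 0.0571]
tool_rot: [0.792, 0.611, -0.0, 0.002]
ft_force: [-0.6, 0.2, -0.7]
grip_width: 0.0198
```

Run:
```python
from h import *
from rig import viewer
st(); delta(cellw([0.0005,-.148,.057]),-15.2)
c=viewer.camera("scene"); crop(c,230,130,133,100,6,"pics/s14.png"); pickle.dump(c,open("c14.pkl","wb"))
t=viewer.camera("top"); crop(t,150,130,160,120,5,"pics/t14.png"); pickle.dump(t,open("t14.pkl","wb"))
```

```text
t 12.25 pos [ 0.5427 -0.2173  0.0571] cell [ 0.0004 -0.1857  0.0571] yaw_y -14.71 tiltz [ 0.0019 -0.0025 -1.    ] F [-0.63  0.2  -0.75] M [-0.18   0.027  0.004] w 0.0198
d mm [37.7  0.4  0. ] rot [0.14 0.11 0.49] dist 0.038
```

View pics/s14.png

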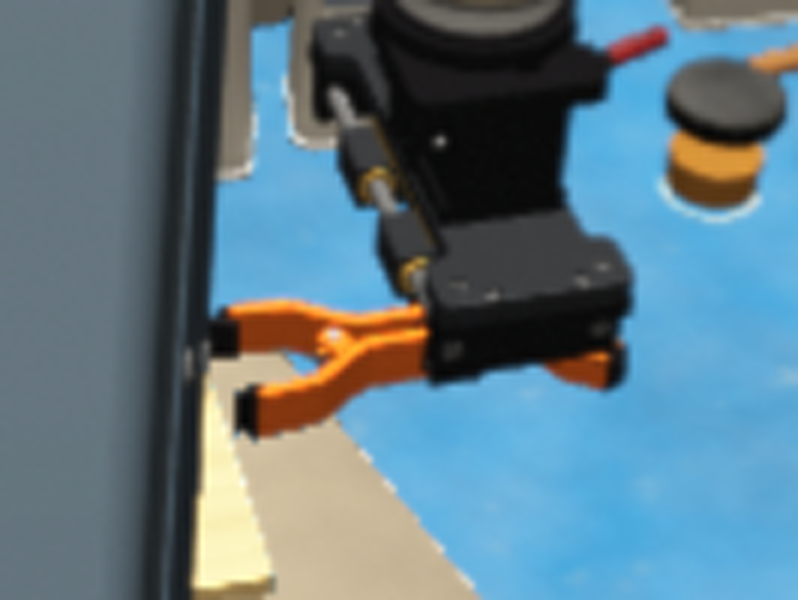

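View pics/t14.png

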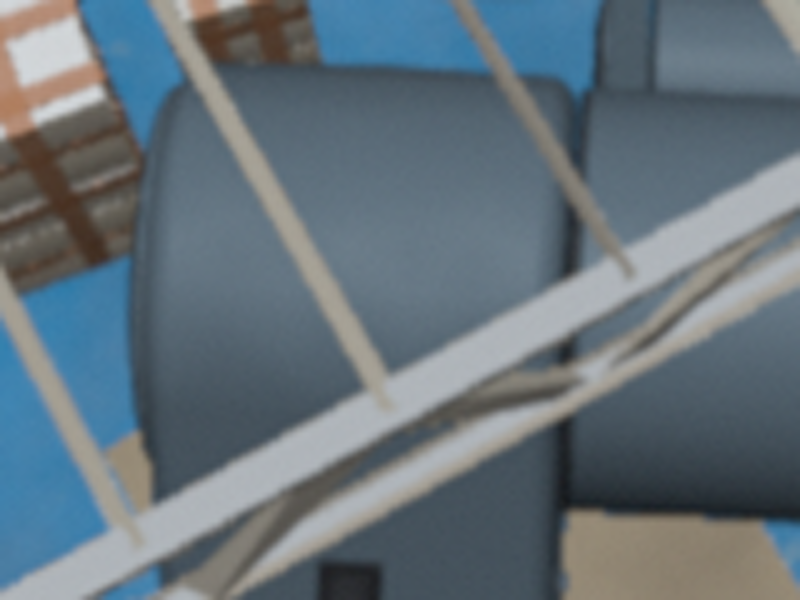

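Request:
step_arm --targets '[{"dx":0.006,"dy":0,"dz":0,"rx":0,"ry":0,"rz":0.4},{"dx":0.014,"dy":0,"dz":0,"rx":0,"ry":0,"rz":0.5},{"dx":0.022,"dy":0,"dz":0,"rx":0,"ry":0,"rz":0.5},{"dx":0.03,"dy":0,"dz":0,"rx":0,"ry":0,"rz":0.5},{"dx":0.036,"dy":0,"dz":0,"rx":0,"ry":0,"rz":0.5}]'

```text
time: 12.98
position: [0.552, -0.1822, 0.057]
tool_rot: [0.794, 0.607, 0.0, 0.002]
ft_force: [0.4, 0.0, -1.0]
grip_width: 0.02
```

Run:
```python
from h import *
from rig import viewer
st(); delta(cellw([0.0005,-.148,.057]),-15.2)
c=viewer.camera("scene"); crop(c,200,130,133,100,6,"pics/s15.png"); pickle.dump(c,open("c15.pkl","wb"))
```

```text
t 12.975 pos [ 0.552  -0.1822  0.057 ] cell [ 0.0002 -0.1493  0.057 ] yaw_y -15.19 tiltz [ 0.002  -0.0026 -1.    ] F [ 0.41  0.03 -0.98] M [-0.147  0.074  0.001] w 0.02
d mm [1.3 0.3 0. ] rot [0.15 0.11 0.01] dist 0.001
```

View pics/s15.png

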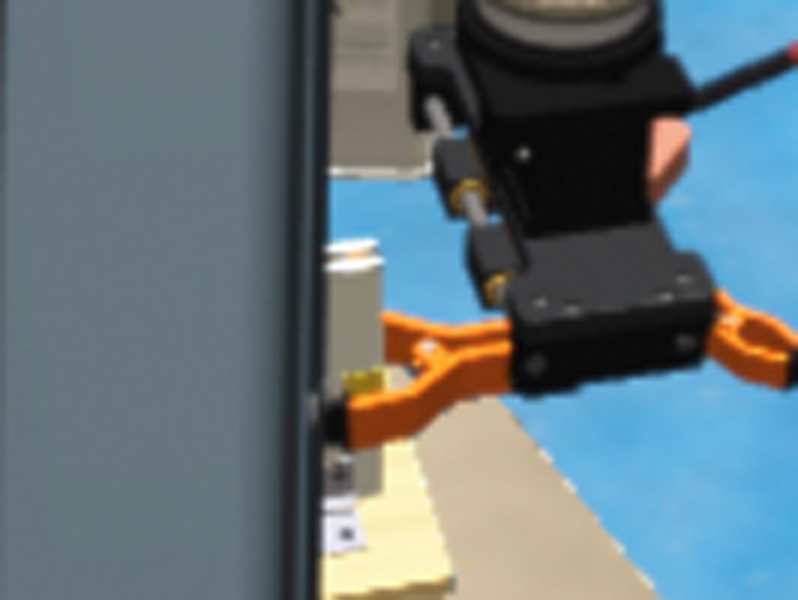

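Run:
```python
from h import *
c=pickle.load(open("c15.pkl","rb")); P=cloud(c)
px=lambda a,b:(int(round((a+.5)/6-.5+200)),int(round((b+.5)/6-.5+130)))
for n,a in (("tape",(362,380)),("tape r",(378,378)),("plate",(355,320)),("plate r",(374,320)),("plate low",(360,295)),("top edge",(350,262)),("back top",(350,246)),("near jaw",(375,420)),("near pad",(338,425)),("near jaw top",(375,402)),("near jaw bot",(368,440)),("far jaw",(396,340)),("pivot",(428,350))):
    u,v=px(*a); q=P[v-1:v+2,u-1:u+2].reshape(-1,3); print(n,(u,v),(wcell(np.nanmedian(q,0))*1000).round(1))
# pixel rays: pad tip end, plate right edge on face plane x=-8
def onx(p,x):
    o,d=ray(c,((p[0]+.5)/6-.5+200,(p[1]+.5)/6-.5+130)); d=d[0]; s=(x-(o-O)@EX)/(d@EX); return (wcell(o+s*d)*1000).round(1)
print("plate right edge",onx((382,320),-.008),onx((382,470),-.008)); print("tape top/bot",onx((360,372),-.008),onx((360,394),-.008))
print("near jaw outer face edge top/bot at tip",onx((330,402),-.028),onx((335,445),-.028),onx((350,408),-.028),onx((350,447),-.028))
```

```text
tape (260, 193) [ -7.5 -70.5  84.5]
tape r (263, 193) [ -6.3 -76.9  82.3]
plate (259, 183) [ -6.3 -68.7 117.9]
plate r (262, 183) [ -6.7 -75.9 115.6]
plate low (260, 179) [ -7.6 -70.7 131.4]
top edge (258, 173) [ -3.6 -68.2 145.6]
back top (258, 171) [  5.5 -69.9 144.2]
near jaw (262, 200) [-29.4 -70.6  82.4]
near pad (256, 200) [-28.2 -56.3  83.3]
near jaw top (262, 197) [-28.4 -71.6  91.4]
near jaw bot (261, 203) [-29.1 -68.5  72.6]
far jaw (266, 186) [ 15.5 -90.5  84.1]
pivot (271, 188) [ -4.6 -98.6  93.1]
plate right edge [ -8.  -78.6 117.3] [ -8.  -78.4  33. ]
tape top/bot [ -8.  -69.4  91. ] [ -8.  -69.3  78.8]
near jaw outer face edge top/bot at tip [-28.  -53.2  95.8] [-28.  -54.8  71.7] [-28.  -61.2  91. ] [-28.  -60.9  69.3]
```

Request:
step_arm --targets '[{"dx":0.001,"dy":0.001,"dz":0.0,"rx":0,"ry":0,"rz":0},{"dx":0.0025,"dy":0.0015,"dz":0.0,"rx":0,"ry":0,"rz":0},{"dx":0.0025,"dy":0.0015,"dz":0.0,"rx":0,"ry":0,"rz":0},{"dx":0.0025,"dy":0.0015,"dz":0.0,"rx":0,"ry":0,"rz":0},{"dx":0.0025,"dy":0.0015,"dz":0.0,"rx":0,"ry":0,"rz":0}]'

```text
time: 13.65
position: [0.5541, -0.1796, 0.057]
tool_rot: [0.794, 0.608, 0.0, 0.001]
ft_force: [-0.8, 0.6, -0.6]
grip_width: 0.0195
```

Run:
```python
from h import *
from rig import viewer
st()
c=viewer.camera("scene"); crop(c,200,130,133,100,6,"pics/s16.png"); cv2.imwrite("pics/s16full.png",c["img"])
```

```text
t 13.65 pos [ 0.5541 -0.1796  0.057 ] cell [ 0.0016 -0.1464  0.057 ] yaw_y -15.18 tiltz [ 0.0019 -0.0021 -1.    ] F [-0.79  0.6  -0.64] M [-0.107  0.076  0.033] w 0.0195
```

View pics/s16.png

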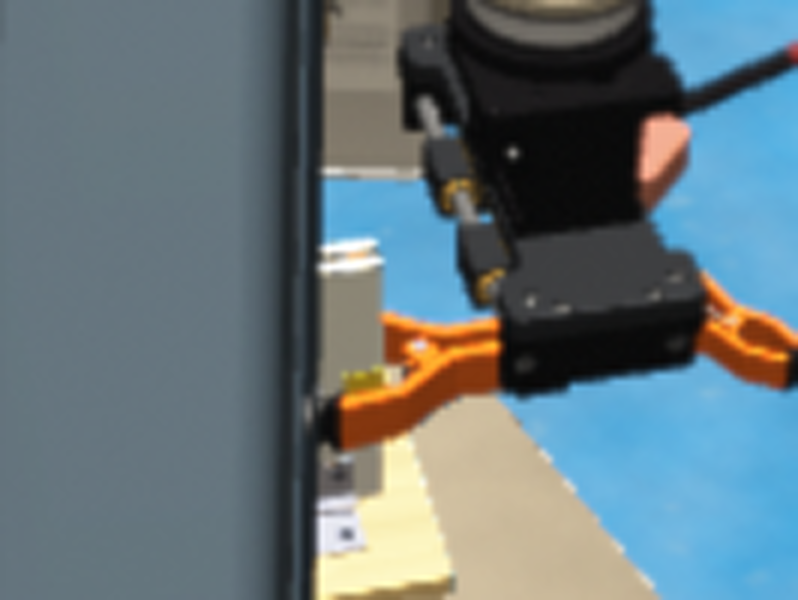

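View pics/s16full.png

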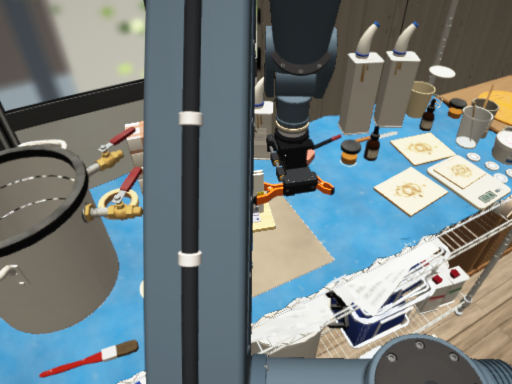

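Run:
```python
from rig import robot
print(robot.hand_in())
```

```text
the job is handed in; nothing more can be done
None
```

I closed the front plate, then picked up the larger clamp and squeezed it wide open. I handed in at 13.7 s with the arm still holding it around the cell's right-hand edge at the tape mark.

**Last checks**
- **Front plate:** it pushed up to a firm stop at about 10 N and has stayed upright in the pictures since.
- **Clamp opening:** the grip reads 19.5 to 20 mm at 20 N, which is wide open.
- **Jaw position:** the jaw tips are about 27 to 28 mm in from the edge. The jaws run from about z = 70 to 95 mm, level with the tape and well clear of the table.
- **Clearance:** each jaw is roughly 11 to 14 mm off its plate, and the wrist reads only noise (about 1 N).
- **Bystanders:** the arm path stayed clear of the cup, jar and mould, and I saw no contact with any of them. In the last picture the arm hides the cup and most of the mould.

**What failed or disagreed**
- **Fingertip height:** in the pictures the fingertips were about 13 to 18 mm above the reported tool point, not 19 mm below it as stated. My first push therefore passed over the plate without touching it. After that I set heights from the camera.
- **Cell pose:** estimates from the two cameras differed by 1 to 1.5 mm, small against the jaw clearance.
- **Limited final view:** the arm and the plates hide the tip of the rear jaw, and the top camera was blocked. That jaw's clearance comes from measurements taken just before insertion plus the arm's reported position.

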